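# Carton on the photo plinth, release held half pressed

### The job

The small product carton is to be photographed for the catalogue. Stand it upright, centred and square on the narrow raised plinth in front of the camera (its long side along the plinth's long side), let go of it, then press the sprung paddle of the camera release with the fingertips to half of its travel, pointer level with the middle rib, so that the camera focuses; finish while still holding it there. Never push the paddle right down, which would take the picture, and leave everything else on the desk where it is.

Things in the scene. Friction and masses are not known exactly. Their poses are not given: they have to be found in the camera images.
- carton: small white product carton with a red band, a solid box 62 (x) x 88 (y) x 45 (z) mm, 0.09 to 0.18 kg; origin at the centre of its underside. Starts upright on the desk, its x and y horizontal.
- photo_stage: photo stage, fixed: light wooden board 250 x 90 mm, 10 mm thick, with a white plinth and, on a column, a compact black camera. Origin on the desk straight below the plinth's centre; x points from the plinth to the camera. The board spans x = -55 to +195 mm; the lens begins at x = 127 mm, the camera's top is 113 mm above the desk.
- plinth_top (a point): centre of the plinth's flat top, 60 mm above the desk. The top is 40 mm (x) by 70 mm (y), so the carton overhangs it all round; axes as photo_stage: the carton's long side (its y) belongs along this y, either way round.
- release: camera release: grey box 125 (x) x 85 (y) mm, fixed, with a black sprung paddle 44 mm wide. Origin on the desk; x points from the paddle's free end to its hinge (x = 60, z = 26 mm). Beside the free end, at x = -27, y = 29 to 45 mm, stands a white scale 70 mm high: its dark ribs are level with the paddle's steel pointer at rest (top), half (middle, longest) and full travel (bottom).
- release_paddle (a joint): angle the paddle is pressed, rad: 0 at rest (free end up), 0.175 half travel, 0.35 right down, where the picture is taken (0.30 and up counts). A spring always lifts it back; pushing down at release_pad takes about 2.8 N to start, 4.8 N at half travel, 6.8 N right down, with no click between.
- release_pad (a point): centre of the ribbed rubber pad (36 mm along the paddle, 38 mm wide) on top of the paddle near its free end, 78 mm from the hinge: the place to push down. At rest 57 mm above the desk; 44 mm at half travel; 31 mm right down. Its frame tilts with the paddle.
- highlighter: bystander: highlighter, 21 x 118 x 22 mm, lying; origin at the centre of its underside. To be left alone.
- eraser: bystander: eraser, 19 x 42 x 12 mm; origin at the centre of its underside. To be left alone.
- usb_stick: bystander: black USB stick, 18 x 53 x 9 mm; origin at the centre of its underside. To be left alone.
- glue_stick: bystander: glue stick standing upright, 28 mm across, 92 mm high; origin at the centre of its underside. To be left alone.
- mug: bystander: striped mug, 86 mm across, 90 mm high; origin at the centre of its underside. To be left alone.
Things that resemble listed ones, but are neither listed nor needed, are in the scene too. Several things have the shape of the carton; the one meant has the colours described above.

How it is judged:
By the outcome, as a careful person would: the job done as asked, in the order asked, and still so for the second after the job is handed in, while the arm keeps its last pose, push and grip.
It also fails if it takes over 50 s, if anything falls off the work surface, if the arm or the gripper's body presses on something with over 40 N, if the wrist force passes 120 N, or if a joint passes its speed limit or range.

### The arm

A 6-joint arm with a two-finger parallel gripper is mounted at the origin on a cart in front of the work surface, level with it; the furniture and walls round the work are solid. World frame = base frame: x ahead of the robot, y to its left, z up, the work surface at z = 0. Lengths are in mm, angles in degrees, forces in N, time in s.
With the tool pointing down it reaches from about 300 to 850 mm from the base axis. Payload 4.2 kg.
Tool frame: the origin (TCP) lies midway between the tips of the shut fingers; the grasp point (between the pads) lies 19 mm behind it; x points along the fingers, y is the direction in which the jaws open and shut, and the axes are right-handed (so a half turn about x gives the same grasp; the last joint's range is limited). The gripper opens to 91 mm and grips with 3 to 60 N. Pads are 32 mm wide; open, the fingers measure 118 mm over their backs; the gripper's body (76 mm by 178 mm) begins 60 mm behind the grasp point.
Start: joints at [75.229, 18.312, 89.639, -0, 72.044, -1.146], TCP at [135.452, 558.838, 178.076] pointing down, gripper open.
Joint ranges: [-177.97, 177.97], [-48.28, 115.42], [12.27, 149.76], [-77.06, 257.06], [2.81, 150.46], [-146.56, 146.56]. Speed limits (degrees/s): [147.25, 147.25, 180, 180, 180, 180].

### API

Orientations are given as [roll, pitch, yaw] about the fixed x, y, z axes, in that order (R = Rz(yaw) Ry(pitch) Rx(roll)).
In Python, from workcell import * gives the robot as it stands.
- The arm moves only by the shell command python3 -m handwheel 'ROWS' [FORCE]. ROWS is a JSON object of lists of equal length, an entry for each row: "gripper": the closure, from 0 (fully open) to 1 (shut); "offset": the shift along the tool's x, y, z in mm, a list of three; "rot": the turn, a rotation vector about the tool's x, y, z in degrees, a list of three. A call has 1 to 5 rows; each row is the pose to reach, as a shift and turn from the pose commanded when the call began, along the tool's axes at that moment; what a row does not reach only later rows make up. A row lasts 1/12 s, in which the tool goes at most 41.7 mm and 7.16 degrees, less where a joint would pass 70% of its speed; a pose out of reach is approached as far as the arm can. A call with a gripper value outside its range is refused whole. The fingers move at their own pace and stop on an object; FORCE is the grip in N (left out, the last holds). Time passes only in rows, so rows that repeat a pose let the fingers close. It gives the time, the measured TCP pose, the force and the opening at its end, in the units of the state.
- state(): the state, without advancing time (a new reading comes with each control period).
- grab_frame(name): name is "scene" or "top"; returns the picture (384x512x3 uint8, red, green, blue); there is no depth.
- camera_params(name): a dict with "fx", "fy", "cx", "cy" (pixels), "position" and "attitude" of the camera in the world. Camera axes: x right, y up, looking along -z (the intrinsics and any distortion apply to the point x, -y, -z); pixel columns grow to the right and rows downward; lengths in mm; the calibration is good to about 2 mm. A picture is of the moment at which its call begins. camera_params takes no time and is no camera call.
- job_done(): hands the job in, once; it reports no verdict.
The state is a dict: "time_s": time; "qpos": joint angles; "qvel": joint speeds; "effort": joint torques, N m; "ee_pos": TCP position; "ee_rot": TCP orientation; "force": force on the tool from outside, world axes, zero at the start; "torque": the same for the moment, N m; "gripper_width": finger opening in mm.
Only numpy, scipy, OpenCV 4.12 (cv2) and the standard library are available. Lean on these libraries where they do the work, as an engineer would, in place of code of your own. Each camera call takes 0.05 s, during which the arm holds its last target.

## Working session

There is one attempt and no reset: what is moved stays moved. The work goes in short steps, Python scripts to look and compute and a shell command to move; the robot and the scene stay as the last step left them, time stands still between calls to the robot, and variables do not carry over. Pictures are saved under pics/ and viewed, and the job is handed in when it is done.

```bash
mkdir -p pics; ls
python3 - <<'E'
from workcell import *
import cv2
for n in("scene","top"):
    im=grab_frame(n); cv2.imwrite(f"pics/{n}0.png",cv2.resize(im[:,:,::-1],(800,600),interpolation=cv2.INTER_CUBIC)); print(n,camera_params(n)); cv2.imwrite(f"{n}0_raw.png",im[:,:,::-1])
print(state())
E
```

```text
pics
scene {'fx': 352.14426082644235, 'fy': 352.14426082644235, 'cx': 251.95013267607973, 'cy': 193.57006312386375, 'position': array([-207.4493436 , -419.54078706,  605.32110559]), 'attitude': array([ 59.24966089,  -1.38015479, -60.30459433])}
top {'fx': 415.2742121845171, 'fy': 415.2742121845171, 'cx': 248.94574529733214, 'cy': 193.4996217914561, 'position': array([ 388.52026356,   12.88483441, 1284.15194257]), 'attitude': array([ 8.28863874e+00, -7.70617520e-02, -9.09624014e+01])}
{'time_s': 0.1, 'qpos': array([ 7.52300907e+01,  1.83469447e+01,  8.96995128e+01, -1.45488058e-03,
        7.20431012e+01, -1.14551297e+00]), 'qvel': array([ 0.01319243, -0.02263123, -0.27579625,  0.0439793 , -0.00624038,
       -0.11950899]), 'effort': array([ 1.10061799e-03, -4.13333631e+01, -2.32511866e+01,  7.27652782e-02,
        4.22226987e-02, -5.16308421e-05]), 'ee_pos': array([135.31981998, 558.33005408, 177.3140959 ]), 'ee_rot': array([ -90.26060241,   89.91043057, -103.8845491 ]), 'force': array([ 0.57682286, -0.0425733 ,  0.26402406]), 'torque': array([ 0.01488386,  0.03481542, -0.014091  ]), 'gripper_width': 91.4072672354632}
```

View pics/scene0.png

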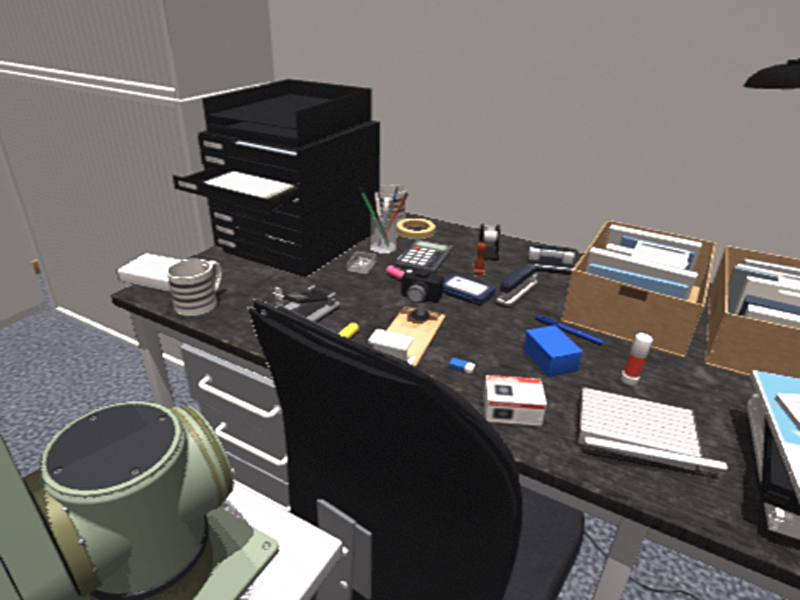

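View pics/top0.png

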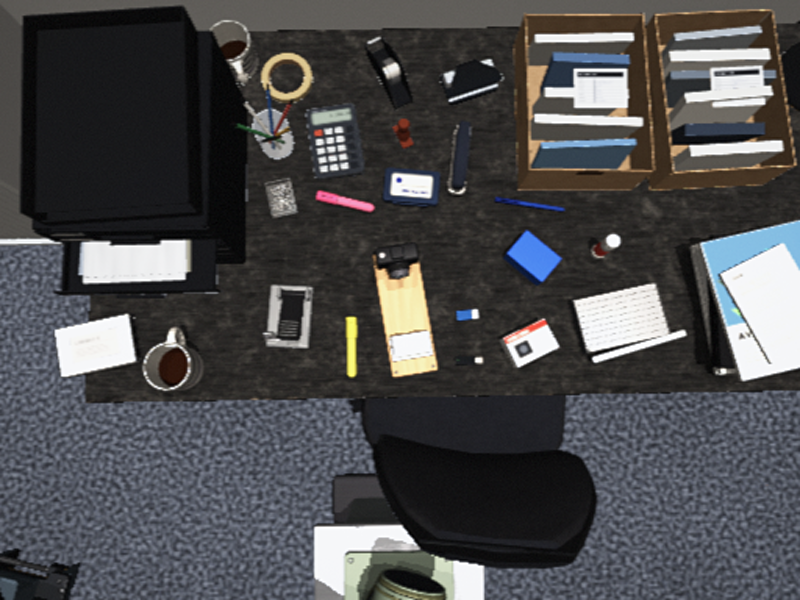

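The top view (800x600 px) shows the carton with its red band at (530,342), the blue box of the same shape at (533,256), the stage board at (407,320) with the plinth at (410,345), and the release at (290,316). A chair back stands in front of the desk. Next I'll enlarge crops for measuring.

```bash
cat > h.py <<'E'
import numpy as np, cv2
from scipy.spatial.transform import Rotation as Ro
from scipy.optimize import least_squares
C={'scene':dict(f=352.14426082644235,c=(251.95013267607973,193.57006312386375),p=np.array([-207.4493436,-419.54078706,605.32110559]),a=[59.24966089,-1.38015479,-60.30459433]),
'top':dict(f=415.2742121845171,c=(248.94574529733214,193.4996217914561),p=np.array([388.52026356,12.88483441,1284.15194257]),a=[8.28863874,-.077061752,-90.9624014])}
for k in C: C[k]['R']=Ro.from_euler('xyz',C[k]['a'],degrees=True).as_matrix()
def proj(n,P):
    c=C[n]; q=(np.atleast_2d(P)-c['p'])@c['R']; return np.c_[c['c'][0]+c['f']*q[:,0]/-q[:,2], c['c'][1]-c['f']*q[:,1]/-q[:,2]]
def ray(n,uv):
    c=C[n]; d=np.array([(uv[0]-c['c'][0])/c['f'],-(uv[1]-c['c'][1])/c['f'],-1]); return c['p'],c['R']@d
def atz(n,uv,z):
    p,d=ray(n,uv); return p+d*(z-p[2])/d[2]
def tri(a,b):
    (p,d),(q,e)=ray('scene',a),ray('top',b); d=d/np.linalg.norm(d); e=e/np.linalg.norm(e)
    s=np.linalg.lstsq(np.c_[d,-e],q-p,rcond=None)[0]; x=p+d*s[0]; y=q+e*s[1]; return (x+y)/2,np.linalg.norm(x-y)
def crop(im,x0,y0,w,h,name,k):
    o=cv2.resize(im[y0:y0+h,x0:x0+w],None,fx=k,fy=k,interpolation=cv2.INTER_CUBIC)
    for u in range((x0+9)//10*10,x0+w,10):
        cv2.putText(o,str(u),(int((u-x0+.5)*k),9),0,.33,(0,255,255),1); cv2.line(o,(int((u-x0+.5)*k),10),(int((u-x0+.5)*k),16),(0,255,255),1)
    for v in range((y0+9)//10*10,y0+h,10):
        cv2.putText(o,str(v),(0,int((v-y0+.5)*k)),0,.33,(0,255,255),1); cv2.line(o,(22,int((v-y0+.5)*k)),(28,int((v-y0+.5)*k)),(0,255,255),1)
    cv2.imwrite(name,o)
E
python3 - <<'E'
from h import *
s=cv2.imread('scene0_raw.png');t=cv2.imread('top0_raw.png')
crop(s,285,200,100,75,'pics/c_s_carton.png',8)
crop(t,290,140,80,60,'pics/c_t_carton.png',10) if 0 else crop(t,310,140,70,100,'pics/c_t_carton.png',6)
crop(s,215,160,80,75,'pics/c_s_stage.png',8)
crop(t,160,150,130,95,'pics/c_t_stage.png',6)
crop(s,150,170,80,60,'pics/c_s_rel.png',10)
E
```

```text
(no output)
```

View pics/c_s_carton.png

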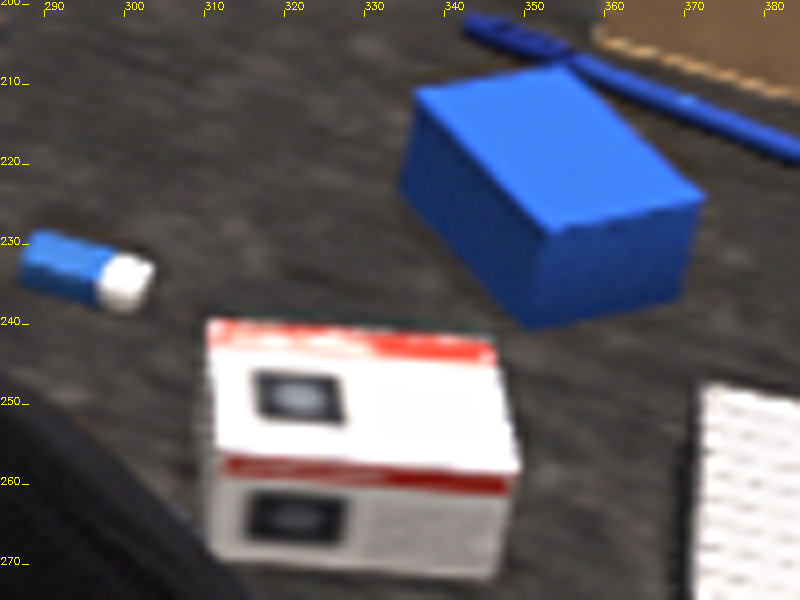

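View pics/c_t_carton.png

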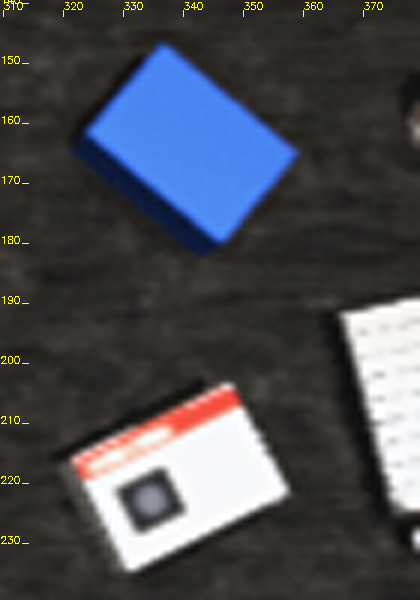

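View pics/c_s_stage.png

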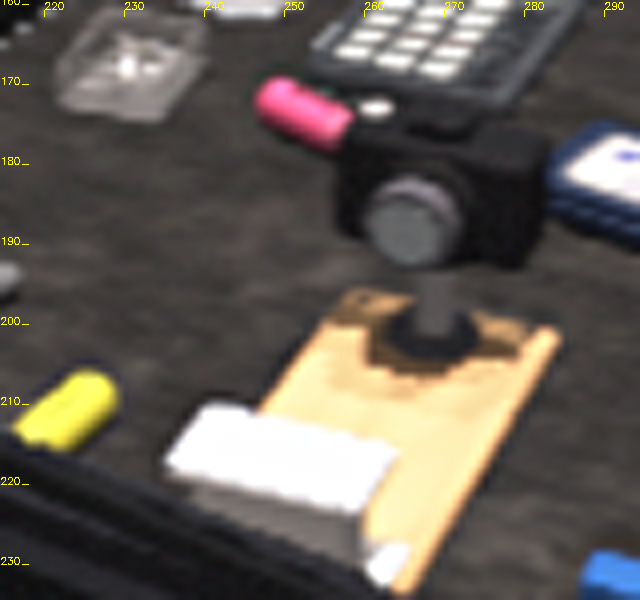

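View pics/c_t_stage.png

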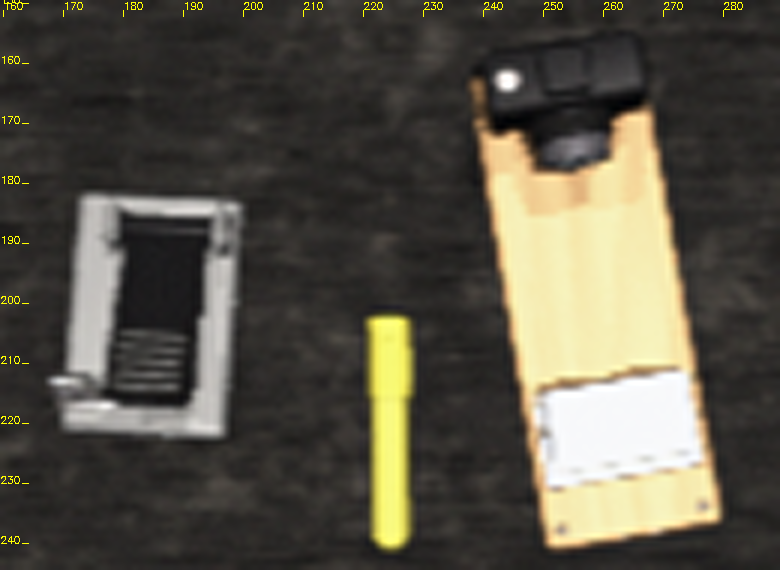

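View pics/c_s_rel.png

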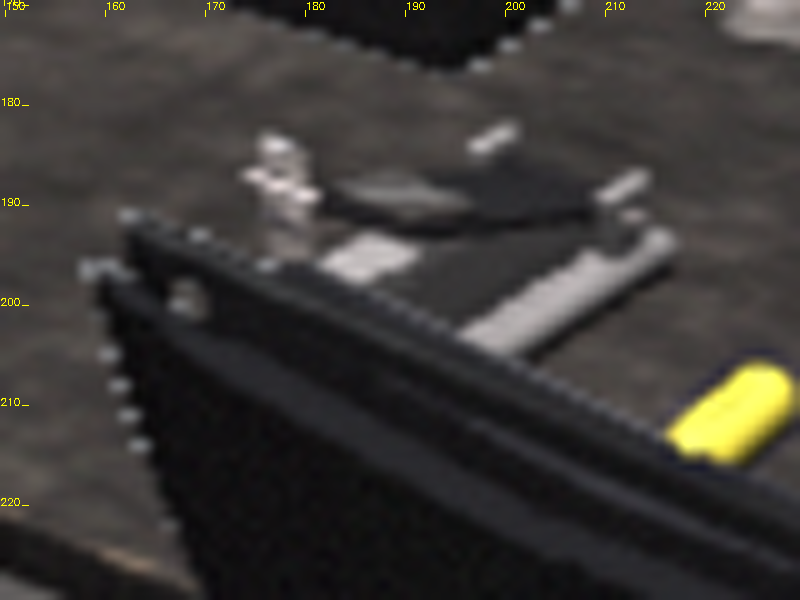

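Run:
```python
from h import *
t=cv2.imread('top0_raw.png')
crop(t,220,235,170,148,'pics/c_t_chair.png',4.5)
sc=[(310,240),(346,242.5),(349,258.5),(311.5,257.5)]; tp=[(320.7,216.3),(347.5,203),(356.8,221.3),(331,234.7)]
print('carton corners');[print(*tri(a,b)) for a,b in zip(sc,tp)]
def fit(loc,pts_s,pts_t,idx_s,idx_t,x0):
    loc=np.array(loc,float)
    def f(v):
        c,s=np.cos(v[2]),np.sin(v[2]); W=loc@np.array([[c,s,0],[-s,c,0],[0,0,1]])+[v[0],v[1],v[3]]
        return np.r_[(proj('scene',W[idx_s])-pts_s).ravel() if len(idx_s) else [], (proj('top',W[idx_t])-pts_t).ravel()]
    r=least_squares(f,x0); return r.x,np.round(f(r.x),1)
# carton, free z. local order: TL(+x? ) unknown long axis along image L-R: y local
loc=[(31,44,45),(31,-44,45),(-31,-44,45),(-31,44,45),(-31,44,0),(-31,-44,0)]
r,e=fit(loc,np.array(sc+[(311.5,269.5),(346,271.5)]),np.array(tp),[0,1,2,3,4,5],[0,1,2,3],[400,-200,0.3,0]);print('carton',r,np.degrees(r[2]),e)
# stage
print('plinth corners', *[tri(a,b) for a,b in zip([(240.5,210),(263,216),(259,223.5),(235,218)],[(248,213.5),(272,211),(276,227),(249.5,231)])])
loc=[(20,35,60),(20,-35,60),(-20,-35,60),(-20,35,60),(-55,45,10),(-55,-45,10),(195,-45,10)]
r,e=fit(loc,np.array([(240.5,210.),(263,216),(259,223.5),(235,218),(283,201)]),np.array([(248.3,214),(271.8,210.8),(275.8,226.8),(249.7,231),(250.5,241),(278.8,236)]),[0,1,2,3,6],[0,1,2,3,4,5],[400,0,0.1,0]);print('stage',r,np.degrees(r[2]),e)
```

```text
carton corners
[ 496.63892694 -205.62851151   43.15175589] 0.05833154753249691
[ 535.54732805 -288.3076146    42.88285333] 0.4446527888057235
[ 479.82789315 -313.01402102   42.36141424] 0.4926263057385162
[ 440.82020068 -233.61580761   38.76312529] 2.8070576369351636
carton [ 4.88281321e+02 -2.60166320e+02  4.50642453e-01 -2.18227737e+00] 25.819910599454534 [ 0.6  0.2 -0.9 -0.2  0.2 -0.   1.  -1.4 -1.   0.5  0.2  0.9  0.4 -0.1
 -0.6  0.   0.1  0.1 -0.   0. ]
plinth corners (array([508.08310285,  11.44787886,  53.55380682]), np.float64(1.4152812528530299)) (array([513.63139727, -59.12971178,  55.21496456]), np.float64(0.6561156361516873)) (array([466.21681821, -70.51760333,  62.89316279]), np.float64(2.2743467563850555)) (array([458.39398619,   4.08709996,  57.76009352]), np.float64(10.52122859664435))
stage [ 4.87129262e+02 -2.86620060e+01  1.58065777e-01 -3.00414311e+00] 9.056501932492317 [-0.8  0.4  0.2 -0.2 -0.7  0.1 -0.8 -0.2  0.3 -0.1  0.7  1.5  0.5  0.6
 -1.1 -2.1  1.7 -2.2 -0.4  0.7  0.2  0.5]
```

View pics/c_t_chair.png

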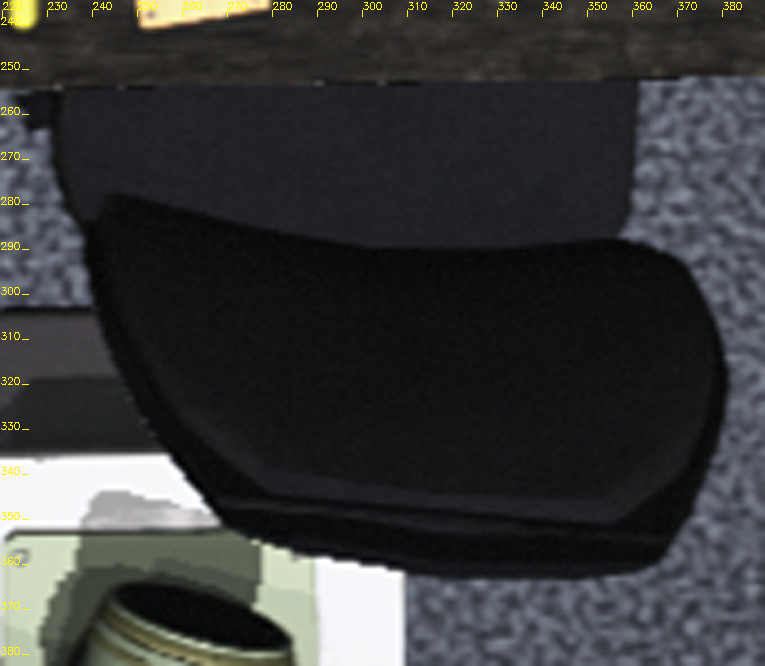

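Run:
```python
from h import *
s=cv2.imread('scene0_raw.png');t=cv2.imread('top0_raw.png')
crop(t,243,203,40,42,'pics/c_t_pl.png',14)
crop(s,230,203,45,32,'pics/c_s_pl.png',16)
np.set_printoptions(linewidth=250)
print(t[205:240,262].tolist());
```

```text
[[182, 239, 247], [182, 239, 247], [182, 238, 246], [180, 237, 246], [179, 237, 246], [181, 239, 248], [177, 239, 248], [100, 148, 182], [157, 168, 181], [255, 251, 249], [252, 250, 248], [250, 248, 247], [250, 248, 247], [250, 249, 248], [250, 248, 248], [250, 248, 247], [250, 248, 247], [250, 248, 247], [250, 248, 248], [250, 248, 247], [251, 249, 248], [250, 248, 247], [221, 224, 223], [246, 248, 246], [220, 228, 231], [187, 240, 246], [184, 241, 247], [187, 242, 247], [184, 240, 246], [186, 241, 247], [184, 240, 246], [185, 240, 246], [185, 240, 247], [185, 243, 250], [135, 195, 238]]
```

View pics/c_t_pl.png

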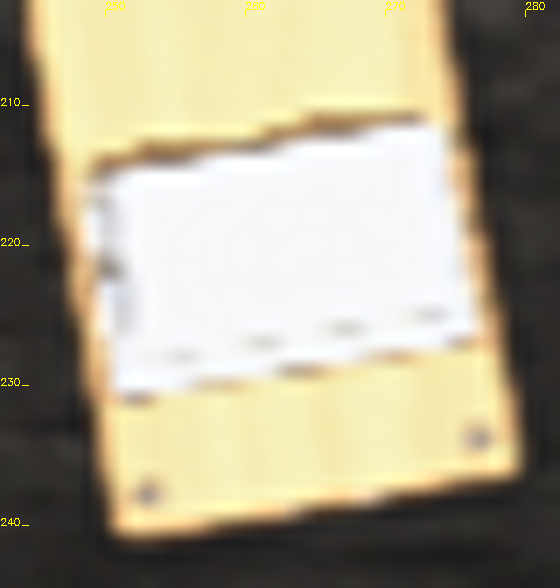

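View pics/c_s_pl.png

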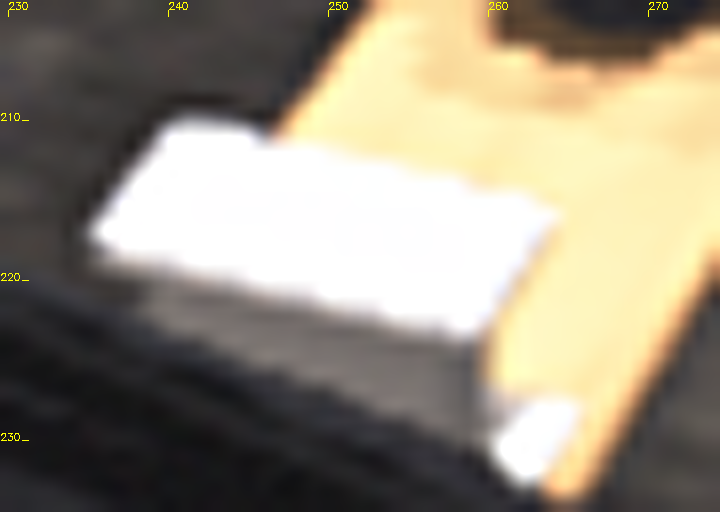

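```bash
cat >> h.py <<'E'
def fit(loc,pts_s,pts_t,idx_s,idx_t,x0):
    loc=np.array(loc,float)
    def f(v):
        c,s=np.cos(v[2]),np.sin(v[2]); W=loc@np.array([[c,s,0],[-s,c,0],[0,0,1]])+[v[0],v[1],v[3] if len(v)>3 else 0]
        return np.r_[(proj('scene',W[idx_s])-np.array(pts_s)).ravel() if len(idx_s) else [], (proj('top',W[idx_t])-np.array(pts_t)).ravel()]
    r=least_squares(f,x0); x=r.x.copy(); x[2]=np.degrees(x[2]); return np.round(x,2),np.round(f(r.x),1)
E
python3 - <<'E'
from h import *
loc=[(20,35,60),(20,-35,60),(-20,-35,60),(-20,35,60),(-55,45,10),(-55,-45,10),(195,-45,10)]
T=[(250,214.3),(273.2,211.5),(275.2,225),(251.5,228.3),(250.7,241),(279,236.3)]
S=[(240.7,210.3),(263.7,215.8),(259.5,223.7),(235.5,217.7),(283.2,201.5)]
for x0 in([487,-28,.15,0],[487,-28,.15]):
  print('stage',*fit(loc,S,T,[0,1,2,3,6],[0,1,2,3,4,5],x0)); print(*fit(loc,[],T,[],[0,1,2,3,4,5],x0[:3]))
print('plinth corners', *[tri(a,b) for a,b in zip(S,T)][:4],sep='\n')
sc=[(310,240),(346,242.5),(349,258.5),(311.5,257.5),(311.5,269.5),(346,271.5)]; tp=[(320.7,216.3),(347.5,203),(356.8,221.3),(331,234.7)]
loc=[(31,44,45),(31,-44,45),(-31,-44,45),(-31,44,45),(-31,44,0),(-31,-44,0)]
print('carton',*fit(loc,sc,tp,[0,1,2,3,4,5],[0,1,2,3],[488,-260,.45]))
print('carton top only',*fit(loc,[],tp,[],[0,1,2,3],[488,-260,.45]))
# release: box base corners? use guess: top view outline
for z in(0,20): print('rel box',[np.round(atz('top',p,z)[:2]) for p in[(171.5,182.5),(198,184),(195,222),(169,221)]])
# chair edges
print('chair', tri((163,195),(243,279)), tri((330,296),(366,356)), [np.round(atz('top',(243,279),z)) for z in(0,150,300,400)])
E
```

```text
stage [488.36 -30.34   8.87  -3.43] [-0.2  0.1  0.3  0.1 -0.4  0.  -0.6  0.2  0.9 -0.4 -0.4  0.7 -0.4 -0.5
  0.1 -0.7  0.4  0.1 -0.2  0.2  0.5 -0.1]
[488.06 -30.61   7.41] [-0.2  0.4  0.  -0.2  0.1 -0.3  0.3 -0.2 -0.6 -0.   0.3  0.4]
stage [487.19 -30.82   8.7 ] [-0.2 -0.7  0.3 -0.7 -0.5 -0.7 -0.7 -0.6  1.1 -1.1 -0.2  1.  -0.1 -0.2
  0.3 -0.3  0.6  0.4 -0.   0.5  0.7  0.3]
[488.06 -30.61   7.41] [-0.2  0.4  0.  -0.2  0.1 -0.3  0.3 -0.2 -0.6 -0.   0.3  0.4]
plinth corners
(array([504.49704301,   6.84011592,  56.26433502]), np.float64(1.651175214105532))
(array([511.71275591, -62.35972987,  58.17498342]), np.float64(0.925520608029173))
(array([472.51193589, -68.71629134,  57.71586533]), np.float64(2.404572949446539))
(array([464.11486464,   1.37030728,  56.56794766]), np.float64(2.5606234183847643))
carton [ 487.01 -260.3    25.83] [ 0.5 -0.2 -0.9 -0.6  0.3 -0.4  1.  -1.7 -1.1  0.2  0.3  0.5  0.6  0.2
 -0.4  0.4  0.3  0.5  0.2  0.4]
carton top only [ 488.15 -259.78   25.64] [ 0.4 -0.2 -0.5  0.   0.1  0.2 -0.   0. ]
rel box [array([614., 250.]), array([608., 167.]), array([489., 176.]), array([494., 257.])]
rel box [array([611., 247.]), array([605., 165.]), array([488., 174.]), array([492., 253.])]
chair (array([302.89666474,  51.09346322, 197.55822854]), np.float64(64.5516266043746)) (array([ 148.51769889, -310.30343975,  218.98536743]), np.float64(80.28203854504493)) [array([314.,  30.,   0.]), array([322.,  28., 150.]), array([331.,  26., 300.]), array([337.,  25., 400.])]
```

Run:
```python
from h import *
for a,b in [((163,195),(268,350)),((163,195),(277,345)),((163,195),(260,335)),((320,285),(365,356)),((330,300),(375,340)),((330,300),(380,320)),((325,290),(366,352))]:
    print(a,b,*tri(a,b))
t=cv2.imread('top0_raw.png').astype(float)
# board side edges, yellow measure = R - B
m=t[:,:,2]-t[:,:,0]*0
P=[];Q=[]
for v in range(186,236):
    r=m[v]
    # left
    c=int(238+(v-160)*.155+.5)
    for lst,c0,sg in((P,238+(v-160)*.155,1),(Q,266.5+(v-165)*.172,-1)):
        xs=np.arange(int(c0)-6,int(c0)+7); g=np.abs(np.diff(r[xs])); 
        if g.max()<40: continue
        k=g.argmax(); k0=max(k-1,0); w=g[k0:k+2]; lst.append((( xs[k0:k+2]+.5)@w/w.sum(),v))
for n,l in(('L',P),('R',Q)):
    W=np.array([atz('top',p,10)[:2] for p in l]); p=np.polyfit(W[:,0],W[:,1],1); res=W[:,1]-np.polyval(p,W[:,0]); ok=abs(res)<3; p=np.polyfit(W[ok,0],W[ok,1],1); print(n,np.degrees(np.arctan(p[0])),np.polyval(p,487),ok.sum(),len(l),res[ok].std())
```

```text
(163, 195) (268, 350) [171.81511885 -31.02140779 288.28299036] 6.663361863715425
(163, 195) (277, 345) [175.20626673 -43.55292359 290.59271646] 15.92924987725799
(163, 195) (260, 335) [198.44658119 -10.46093108 268.10246973] 2.3968310499839913
(320, 285) (365, 356) [ 150.82818293 -298.68923558  231.91902606] 69.18560104840282
(330, 300) (375, 340) [ 175.25661353 -324.62698482  192.13660655] 43.53978229784164
(330, 300) (380, 320) [ 213.65276552 -333.62308374  161.34006087] 10.233494545585794
(325, 290) (366, 352) [ 157.08761789 -305.29194975  219.94890421] 69.75867959301884
L 8.485210003125097 14.106175886591686 50 50 0.44746869499464065
R 8.49022263522844 -77.46759836674343 50 50 0.4546350507752103
```

Run:
```python
from h import *
s=cv2.imread('scene0_raw.png');t=cv2.imread('top0_raw.png')
crop(t,160,176,46,52,'pics/c_t_rel.png',11.5)
crop(s,165,172,60,38,'pics/c_s_rel2.png',13)
R=Ro.from_euler('xyz',[-90.26060241,89.91043057,-103.8845491],degrees=True).as_matrix();print(R.round(3))
# drawer heights
print(tri((112,117),(36,187)),tri((176,125),(139,186)), tri((188,120),(138,150)))
```

```text
[[-0.     0.236  0.972]
 [-0.002  0.972 -0.236]
 [-1.    -0.002 -0.   ]]
(array([573.74846328, 567.66990631, 203.82900842]), np.float64(3.782708327334407)) (array([569.58338157, 285.69418667, 232.64856018]), np.float64(12.209286680452923)) (array([661.96304935, 301.92696405, 218.41025304]), np.float64(7.564331776209658))
```

View pics/c_t_rel.png

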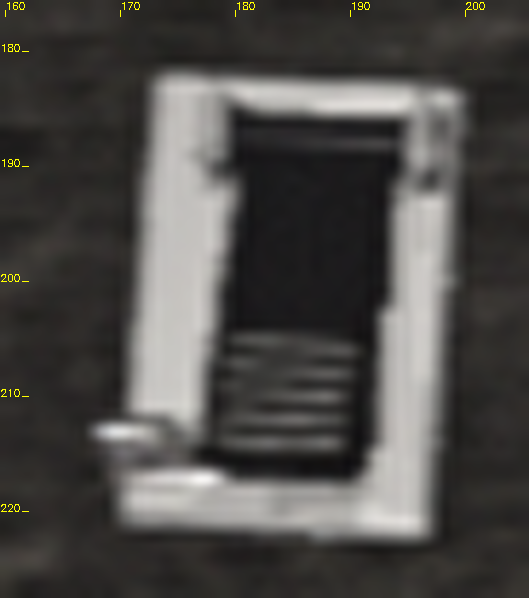

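View pics/c_s_rel2.png

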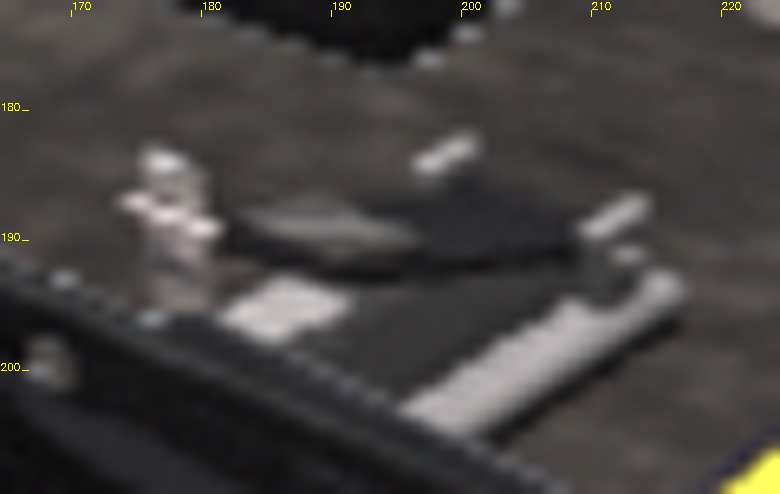

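Run:
```python
from h import *
pad=atz('top',(184.7,209.5),57); print('pad top',pad, 'scene pad tri',tri((189.3,188.7),(184.7,209.5)))
for z in (12,20):
  c=np.array([atz('top',p,z)[:2] for p in[(172.7,182),(199,183.5),(196.8,222.3),(170,221.5)]]); print(z,c.round(),c.mean(0),np.linalg.norm(np.diff(c,axis=0),axis=1), [np.degrees(np.arctan2(*(a-b)[::-1])) for a,b in((c[0],c[3]),(c[1],c[2]),(c[0],c[1]),(c[3],c[2]))])
print('scale top', tri((176.5,183.5),(169.5,213)))
# predict with origin guess from pad
```

```text
pad top [522.4085353  199.75423272  57.        ] scene pad tri (array([521.04449307, 200.89235447,  59.01428404]), np.float64(3.6814220866173466))
12 [[614. 244.]
 [608. 163.]
 [487. 169.]
 [491. 251.]] [549.99162313 206.94334481] [ 81.93132924 120.66194738  82.20479027] [np.float64(-3.3038467968370564), np.float64(-3.171028823071977), np.float64(85.74320197925026), np.float64(87.3334737295968)]
20 [[612. 243.]
 [606. 162.]
 [487. 168.]
 [490. 250.]] [548.97620128 205.72299681] [ 81.4160994  119.90315784  81.68784076] [np.float64(-3.3038467968370675), np.float64(-3.171028823071979), np.float64(85.74320197925024), np.float64(87.33347372959679)]
scale top (array([510.9007066 , 243.04620428,  69.59048016]), np.float64(1.7359043044331202))
```

List of look-alikes for the carton (800x600 top-view px): the white/red box at (530,342), the blue box at (533,256), the white paper or box at (95,345) and the white keyboard-like thing at (622,320). I choose the white one with the red band; the close crop confirmed it (red stripe on the top and side faces). It measures about 42 mm high and its centre is at about (488,-260), with a yaw of 25.7°. First I raise and start across.

```bash
python3 -m handwheel '{"gripper":[0,0,0,0,0],"offset":[[-40,0,0],[-80,0,0],[-120,0,0],[-120,-32,24],[-120,-64,48]],"rot":[[0,0,0],[0,0,0],[0,0,0],[0,0,0],[0,0,0]]}'
```

```text
time_s: 0.52
ee_pos: [167.5, 487.1, 300.3]
ee_rot: [81.7, 89.7, 68.2]
force: [0.6, -1.1, -0.4]
gripper_width: 91.2
```

```bash
python3 -m handwheel '{"gripper":[0,0,0,0,0],"offset":[[0,-32,24],[0,-64,48],[0,-96,72],[0,-128,96],[0,-160,120]],"rot":[[0,0,0],[0,0,0],[0,0,0],[0,0,0],[0,0,0]]}'
```

```text
time_s: 0.93
ee_pos: [246.0, 299.5, 297.7]
ee_rot: [-83.9, 90.0, -97.5]
force: [1.1, 0.4, -0.7]
gripper_width: 91.2
```

```bash
python3 -m handwheel '{"gripper":[0,0,0,0,0],"offset":[[0,-32,24],[0,-64,48],[0,-96,72],[0,-128,96],[0,-160,120]],"rot":[[0,0,0],[0,0,0],[0,0,0],[0,0,0],[0,0,0]]}'
```

```text
time_s: 1.35
ee_pos: [324.8, 115.9, 298.0]
ee_rot: [51.0, 90.0, 37.4]
force: [0.8, 0.4, 0.4]
gripper_width: 91.4
```

```bash
python3 -m handwheel '{"gripper":[0,0,0,0,0],"offset":[[0,-32,24],[0,-64,48],[0,-96,72],[0,-128,96],[0,-160,120]],"rot":[[0,0,0],[0,0,0],[0,0,0],[0,0,0],[0,0,0]]}'
```

```text
time_s: 1.77
ee_pos: [403.8, -68.1, 297.9]
ee_rot: [103.5, 90.0, 89.8]
force: [0.2, 0.8, -0.3]
gripper_width: 91.3
```

```bash
python3 -m handwheel '{"gripper":[0,0,0,0,0],"offset":[[0,-32,24],[0,-64,48],[0,-96,72],[0,-128,96],[0,-160,120]],"rot":[[7,0,0],[14,0,0],[21,0,0],[28,0,0],[35,0,0]]}'
```

```text
time_s: 2.18
ee_pos: [482.9, -251.7, 297.5]
ee_rot: [180.0, 89.9, 131.0]
force: [1.2, 0.8, 0.5]
gripper_width: 91.3
```

```bash
python3 -m handwheel '{"gripper":[0,0,0,0],"offset":[[0,0,0],[0,0,0],[0,0,0],[0,0,0]],"rot":[[7,0,0],[14,0,0],[15.6,0,0],[15.6,0,0]]}'
cat >> h.py <<'E'
def delta(x,y,z,yaw):
    from workcell import state
    s=state(); R=Ro.from_euler('xyz',s['ee_rot'],degrees=True).as_matrix(); j=np.degrees(np.arctan2(R[1,1],R[0,1]))
    print('t',s['time_s'],'pos',s['ee_pos'].round(1),'jaw yaw',round(j,2),'down',R[:,0].round(3),'F',s['force'].round(1),'w',s['gripper_width'],'q',s['qpos'].round(0))
    print('offset',(R.T@(np.array([x,y,z])-s['ee_pos'])).round(1),'rotx',round(j-yaw,2))
E
python3 - <<'E'
from h import *
from workcell import *
delta(488,-260,110,25.7)
for n in("scene","top"):
    im=grab_frame(n)[:,:,::-1]; cv2.imwrite(f"pics/{n}1.png",cv2.resize(im,(800,600),interpolation=cv2.INTER_CUBIC))
E
```

```text
time_s: 2.52
ee_pos: [482.6, -250.0, 297.2]
ee_rot: [-149.0, 89.9, 146.7]
force: [0.1, -0.5, -0.5]
gripper_width: 91.4
t 2.5167 pos [ 482.6 -250.   297.2] jaw yaw 25.72 down [-0.001  0.001 -1.   ] F [ 0.1 -0.5 -0.5] w 91.37749852556257 q [-29.  13.  81.   0.  87. -54.]
offset [187.2   0.7  11.6] rotx 0.02
```

View pics/scene1.png

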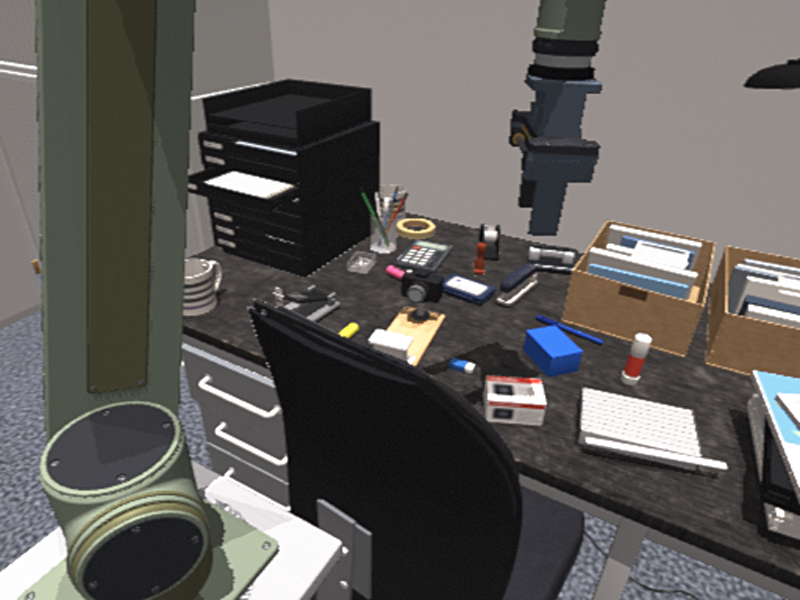

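View pics/top1.png

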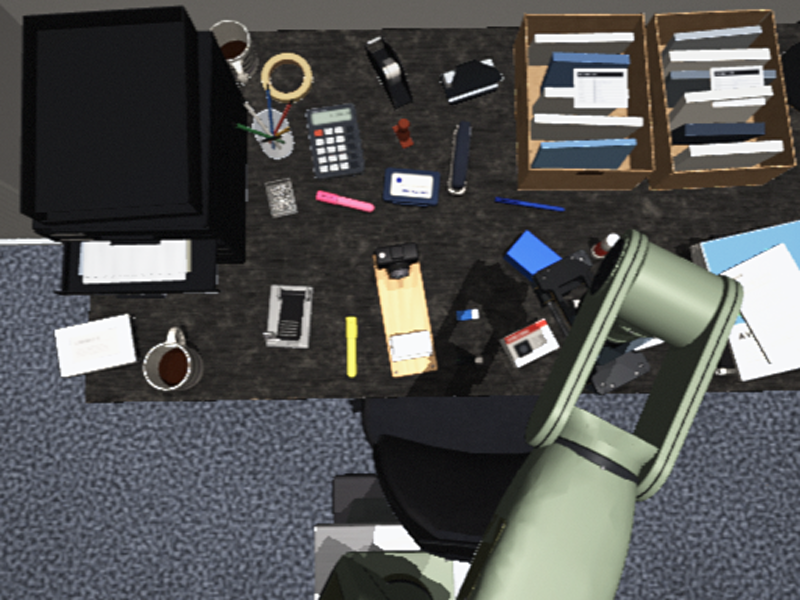

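The arm is clear of the chair and hovers over the carton at raw px (331,218) in the top view; the fingers' jaw yaw matches. Now I descend.

```bash
python3 -m handwheel '{"gripper":[0,0,0,0,0],"offset":[[35,0,5],[75,1,11],[115,1,12],[155,1,12],[187,1,12]],"rot":[[0,0,0],[0,0,0],[0,0,0],[0,0,0],[0,0,0]]}'
python3 - <<'E'
from h import *
from workcell import *
delta(488,-260,6,25.7)
for n,b in(("scene",(280,180,110,105)),("top",(300,140,110,110))):
    im=grab_frame(n)[:,:,::-1]; crop(im,*b,f"pics/{n}2.png",5.4)
E
```

```text
time_s: 3.03
ee_pos: [487.6, -259.2, 108.3]
ee_rot: [-145.8, 89.9, 150.1]
force: [-0.2, -0.1, -0.4]
gripper_width: 91.0
t 3.0333 pos [ 487.6 -259.2  108.3] jaw yaw 25.85 down [-0.002  0.001 -1.   ] F [-0.2 -0.1 -0.4] w 90.95336598931483 q [-29.  19.  99.   0.  62. -55.]
offset [102.3   0.2   1.1] rotx 0.15
```

View pics/scene2.png

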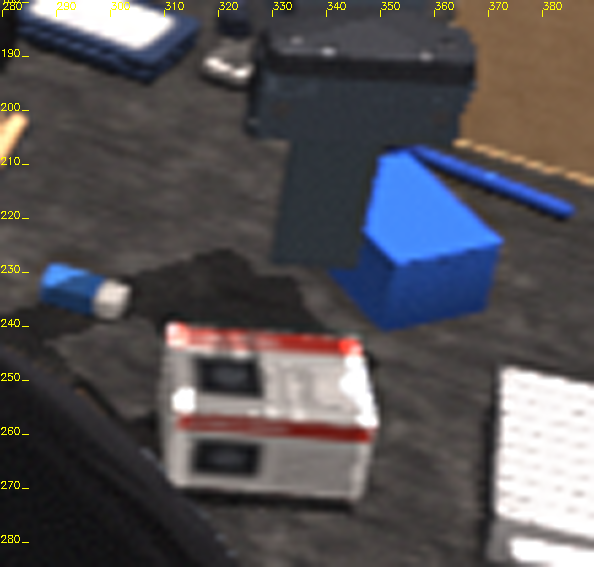

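View pics/top2.png

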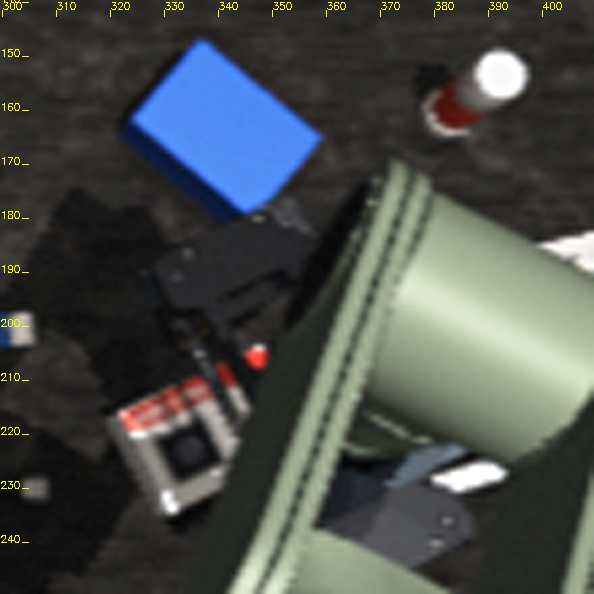

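Run:
```python
from h import *
d=np.array([np.cos(np.radians(25.85)),np.sin(np.radians(25.85)),0]);p=np.array([-d[1],d[0],0]);t=np.array([487.6,-259.2,108.3])
for k in(45.5,59): print(k,proj('scene',[t-d*k+p*16,t-d*k-p*16]))
```

```text
45.5 [[328.02659078 239.13491471]
 [342.14496365 239.98727733]]
59 [[328.73553636 242.8468585 ]
 [343.06166658 243.71848372]]
```

Run:
```python
from h import *
a=np.radians(25.75);d=np.array([np.cos(a),np.sin(a),0]);p=np.array([-d[1],d[0],0])
for t in (np.array([482.6,-250,297.2]),np.array([487.6,-259.2,108.3])):
  for dz in(0,15,30):
    for k in(45.5,-45.5): print(t[2],k,dz,proj('scene',[t-d*k+p*16+[0,0,dz],t-d*k-p*16+[0,0,dz]]).round(1).tolist())
from workcell import *
im=grab_frame('scene')[:,:,::-1]; crop(im,310,165,75,75,"pics/s3.png",8)
```

```text
297.2 45.5 0 [[335.4, 164.5], [351.5, 165.4]]
297.2 -45.5 0 [[329.9, 146.7], [344.4, 147.4]]
297.2 45.5 15 [[336.5, 157.8], [352.7, 158.6]]
297.2 -45.5 15 [[330.9, 140.4], [345.5, 141.1]]
297.2 45.5 30 [[337.6, 150.8], [354.0, 151.6]]
297.2 -45.5 30 [[331.8, 134.0], [346.5, 134.7]]
108.3 45.5 0 [[328.0, 239.1], [342.1, 240.0]]
108.3 -45.5 0 [[323.8, 216.6], [336.6, 217.4]]
108.3 45.5 15 [[328.9, 233.9], [343.1, 234.7]]
108.3 -45.5 15 [[324.5, 211.7], [337.5, 212.4]]
108.3 45.5 30 [[329.8, 228.5], [344.2, 229.4]]
108.3 -45.5 30 [[325.3, 206.6], [338.4, 207.4]]
```

View pics/s3.png

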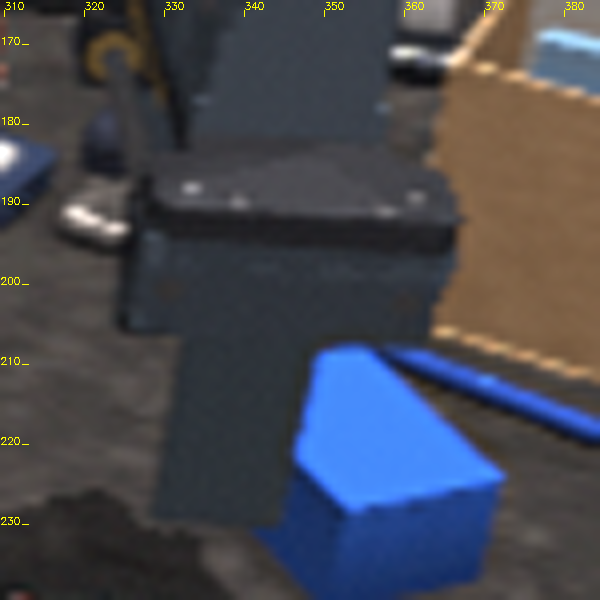

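Run:
```python
import cv2
im=cv2.imread('pics/scene1.png')[60:270,470:650]; cv2.imwrite('pics/s1c.png',cv2.resize(im,None,fx=2.8,fy=2.8))
```

```text
(no output)
```

View pics/s1c.png

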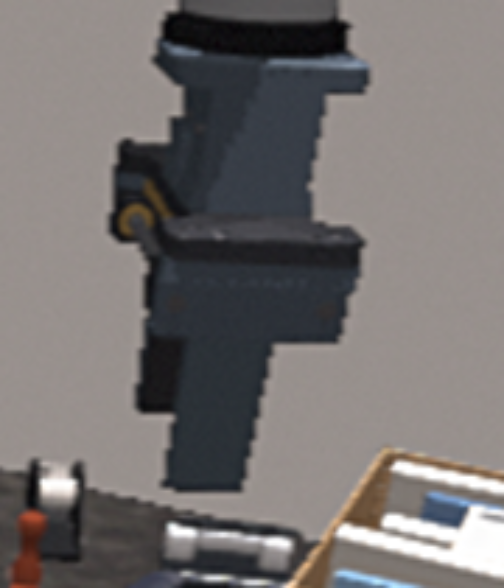

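Both finger tips appear about 30 mm higher than the TCP should put them: the near tip is at (337,229) px and I predicted row 239. The fingers may travel on an arc. I'll close them here in free air to learn the geometry, which also matters for pressing.

```bash
python3 -m handwheel '{"gripper":[0.5,0.5,0.5,0.5,0.5],"offset":[[0,0,0],[0,0,0],[0,0,0],[0,0,0],[0,0,0]],"rot":[[0,0,0],[0,0,0],[0,0,0],[0,0,0],[0,0,0]]}' 20
python3 - <<'E'
from workcell import *; from h import *
im=grab_frame('scene')[:,:,::-1]; crop(im,310,165,75,85,"pics/s4.png",6)
E
python3 -m handwheel '{"gripper":[1,1,1,1,1],"offset":[[0,0,0],[0,0,0],[0,0,0],[0,0,0],[0,0,0]],"rot":[[0,0,0],[0,0,0],[0,0,0],[0,0,0],[0,0,0]]}' 20
python3 -m handwheel '{"gripper":[1,1,1],"offset":[[0,0,0],[0,0,0],[0,0,0]],"rot":[[0,0,0],[0,0,0],[0,0,0]]}' 20
python3 - <<'E'
from workcell import *; from h import *
im=grab_frame('scene')[:,:,::-1]; crop(im,310,165,75,85,"pics/s5.png",6)
s=state(); print(s['ee_pos'],s['gripper_width']); t=s['ee_pos']
print(proj('scene',[t,t+[0,0,10],t+[0,0,20],t+[0,0,30]]))
E
```

```text
time_s: 3.6
ee_pos: [489.5, -260.4, 112.3]
ee_rot: [37.3, 89.9, -27.0]
force: [0.1, 0.7, -0.0]
gripper_width: 60.8
time_s: 4.07
ee_pos: [488.8, -260.1, 110.9]
ee_rot: [-171.2, 90.0, 124.6]
force: [-0.1, -0.6, 0.1]
gripper_width: 22.9
time_s: 4.32
ee_pos: [488.9, -260.1, 111.0]
ee_rot: [-178.9, 90.0, 116.9]
force: [1.0, -0.0, -0.6]
gripper_width: 3.4
[ 488.87921249 -260.09321195  110.98379337] 1.0513756390265008
[[333.19513732 226.70822353]
 [333.79203692 223.29932996]
 [334.39626444 219.84858664]
 [335.00795567 216.35521813]]
```

View pics/s4.png

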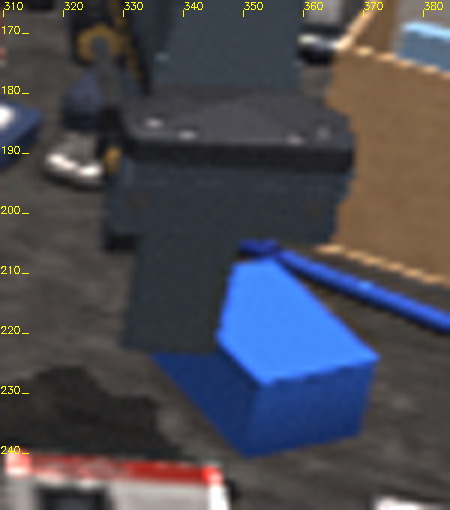

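View pics/s5.png

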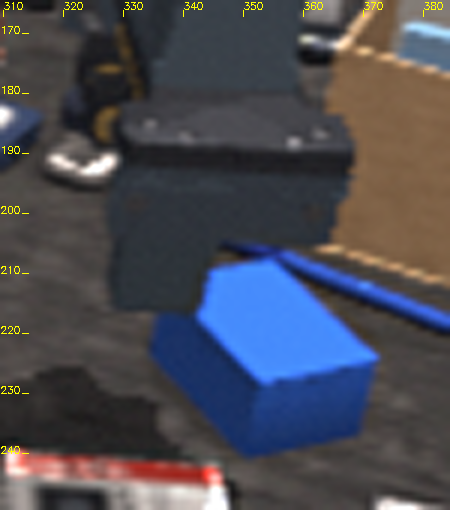

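Run:
```python
from h import *
a=np.radians(25.75);d=np.array([np.cos(a),np.sin(a),0]);p=np.array([-d[1],d[0],0]);t=np.array([488.9,-260.1,111.])
for k in(89,38):
  h=38 if k==89 else 89
  for dz in(79,110): print(k,dz,proj('scene',[t-d*k+p*h+[0,0,dz],t-d*k-p*h+[0,0,dz]]).round(1).tolist())
for k in(0,14): 
  for dz in (0,20,30,40): print(k,dz,proj('scene',[t-d*k+p*16+[0,0,dz],t-d*k-p*16+[0,0,dz]]).round(1).tolist())
```

```text
89 79 [[325.7, 220.0], [362.9, 222.2]]
89 110 [[327.7, 207.4], [365.7, 209.6]]
38 79 [[299.7, 205.3], [381.9, 210.0]]
38 110 [[301.1, 193.2], [385.0, 197.8]]
0 0 [[326.5, 226.3], [339.9, 227.1]]
0 20 [[327.6, 219.4], [341.2, 220.2]]
0 30 [[328.2, 215.9], [341.9, 216.7]]
0 40 [[328.7, 212.4], [342.5, 213.2]]
14 0 [[327.1, 229.8], [340.8, 230.6]]
14 20 [[328.3, 222.9], [342.1, 223.7]]
14 30 [[328.9, 219.3], [342.8, 220.2]]
14 40 [[329.5, 215.8], [343.5, 216.6]]
```

Run:
```python
from h import *
from workcell import *
s=state();print(s['ee_pos'])
a=np.radians(25.75);d=np.array([np.cos(a),np.sin(a),0]);p=np.array([-d[1],d[0],0]);t=np.array([488.9,-260.1,111.])
im=grab_frame('top')[:,:,::-1].copy()
crop(im,310,165,90,95,"pics/t5.png",6)
for dz in(79,110,150):
  print(dz,proj('top',[t+d*k+p*h+[0,0,dz] for k,h in((89,38),(89,-38),(-89,38),(-89,-38))]).round(1).tolist())
for z in (0,30): print(proj('top',[t+p*16+[0,0,z],t-p*16+[0,0,z]]))
```

```text
[ 488.87921249 -260.09321195  110.98379337]
79 [[322.4, 190.6], [347.4, 177.9], [354.6, 250.8], [380.0, 237.6]]
110 [[324.5, 188.7], [350.2, 175.8], [357.7, 250.7], [383.8, 237.1]]
150 [[327.4, 186.3], [354.1, 172.8], [362.0, 250.5], [389.1, 236.5]]
[[339.18140522 219.09233362]
 [349.10116821 214.02812795]]
[[341.53426911 218.18785145]
 [351.70627683 212.99432474]]
```

View pics/t5.png

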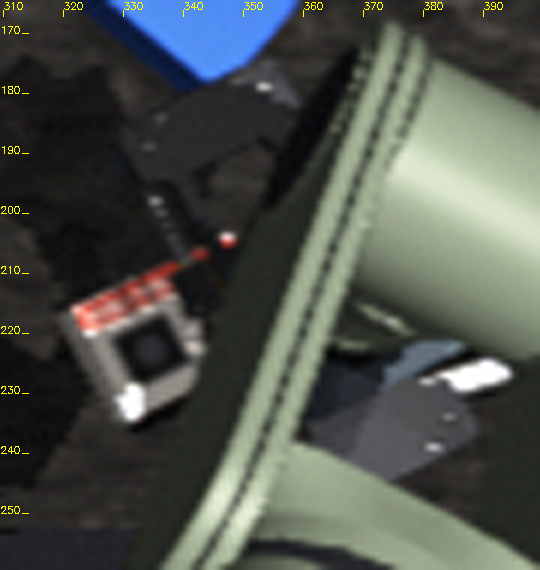

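```bash
python3 -m handwheel '{"gripper":[0,0,0,0,0],"offset":[[0,0,0],[0,0,0],[0,0,0],[0,0,0],[0,0,0]],"rot":[[0,0,0],[0,0,0],[0,0,0],[0,0,0],[0,0,0]]}' 20
python3 -m handwheel '{"gripper":[0,0,0,0,0],"offset":[[0,0,0],[0,0,0],[0,0,0],[25,0,0],[55,0,0]],"rot":[[0,0,0],[0,0,0],[0,0,0],[0,0,0],[0,0,0]]}' 20
python3 -m handwheel '{"gripper":[0,0,0,0],"offset":[[10,0,0],[20,0,0],[25,0,0],[25,0,0]],"rot":[[0,0,0],[0,0,0],[0,0,0],[0,0,0]]}' 20
python3 - <<'E'
from workcell import *; from h import *
delta(488,-260,6,25.7)
im=grab_frame('scene')[:,:,::-1]; crop(im,295,190,75,90,"pics/s6.png",6.6)
E
```

```text
time_s: 4.83
ee_pos: [488.9, -260.1, 111.0]
ee_rot: [140.4, 90.0, 76.2]
force: [0.4, -0.4, 0.2]
gripper_width: 30.7
time_s: 5.25
ee_pos: [491.1, -261.3, 57.7]
ee_rot: [35.8, 89.6, -28.5]
force: [0.5, 0.4, -0.2]
gripper_width: 64.3
time_s: 5.58
ee_pos: [488.8, -260.0, 30.6]
ee_rot: [-150.0, 89.9, 145.8]
force: [0.7, -0.3, 0.7]
gripper_width: 89.9
t 5.5833 pos [ 488.8 -260.    30.6] jaw yaw 25.78 down [-0.001  0.001 -1.   ] F [ 0.7 -0.3  0.7] w 89.86534892413883 q [-29.  24. 104.   0.  52. -55.]
offset [24.6 -0.7 -0.3] rotx 0.08
```

View pics/s6.png

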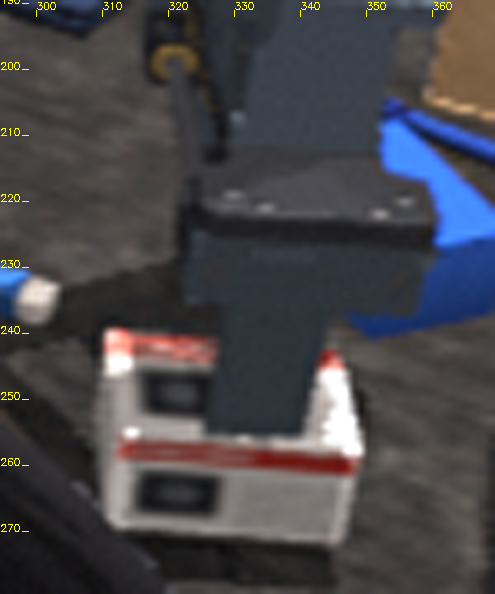

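Run:
```python
from h import *
a=np.radians(25.78);d=np.array([np.cos(a),np.sin(a),0]);p=np.array([-d[1],d[0],0]);t=np.array([488.8,-260.,0])
for k in(45,52,58):
  for z in(30,50,60,70,80): print(k,z,proj('scene',[t-d*k+p*16+[0,0,z],t-d*k-p*16+[0,0,z]]).round(1).tolist())
```

```text
45 30 [[324.1, 264.7], [337.5, 265.5]]
45 50 [[325.2, 258.3], [338.8, 259.2]]
45 60 [[325.7, 255.1], [339.4, 255.9]]
45 70 [[326.3, 251.8], [340.0, 252.6]]
45 80 [[326.8, 248.5], [340.7, 249.3]]
52 30 [[324.4, 266.7], [337.9, 267.6]]
52 50 [[325.5, 260.3], [339.2, 261.2]]
52 60 [[326.1, 257.0], [339.8, 257.9]]
52 70 [[326.6, 253.7], [340.5, 254.6]]
52 80 [[327.2, 250.4], [341.1, 251.3]]
58 30 [[324.7, 268.4], [338.3, 269.3]]
58 50 [[325.8, 262.0], [339.6, 262.9]]
58 60 [[326.3, 258.7], [340.2, 259.6]]
58 70 [[326.9, 255.4], [340.9, 256.3]]
58 80 [[327.5, 252.1], [341.5, 253.0]]
```

The tip edge at row 255 corresponds to a true tip height of about 62 mm while the state says 30.6. The reported z therefore reads about 30 mm low, or the fingers are shorter. I'll go down in steps, watching the force and the pictures.

```bash
python3 -m handwheel '{"gripper":[0,0,0,0],"offset":[[10,0,0],[20,0,0],[25,0,0],[25,0,0]],"rot":[[0,0,0],[0,0,0],[0,0,0],[0,0,0]]}' 20
python3 - <<'E'
from workcell import *; from h import *
delta(488,-260,-20,25.7)
im=grab_frame('scene')[:,:,::-1]; crop(im,295,200,75,85,"pics/s7.png",7)
E
```

```text
time_s: 5.97
ee_pos: [487.8, -259.5, 4.6]
ee_rot: [-146.1, 89.8, 149.7]
force: [-0.5, 0.9, 0.0]
gripper_width: 91.3
t 5.9667 pos [ 487.8 -259.5    4.6] jaw yaw 25.78 down [-0.002  0.001 -1.   ] F [-0.5  0.9  0. ] w 91.2810922211921 q [-29.  26. 106.   0.  48. -55.]
offset [24.6 -0.   0.6] rotx 0.08
```

View pics/s7.png

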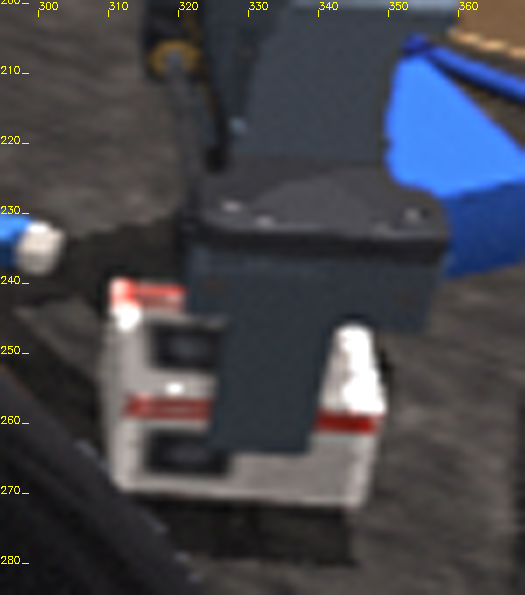

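```bash
python3 -m handwheel '{"gripper":[0,0,0,0],"offset":[[6,0,0],[12,0,0],[18,0,0],[18,0,0]],"rot":[[0,0,0],[0,0,0],[0,0,0],[0,0,0]]}' 20
python3 - <<'E'
from workcell import *; from h import *
delta(488,-260,-20,25.7)
im=grab_frame('scene')[:,:,::-1]; crop(im,295,200,75,85,"pics/s8.png",7)
E
```

```text
time_s: 6.35
ee_pos: [487.9, -259.6, -13.4]
ee_rot: [-147.0, 89.9, 148.7]
force: [0.1, 0.1, -0.2]
gripper_width: 91.2
t 6.35 pos [ 487.9 -259.6  -13.4] jaw yaw 25.77 down [-0.002  0.001 -1.   ] F [ 0.1  0.1 -0.2] w 91.19575494345771 q [-29.  27. 107.   0.  46. -55.]
offset [ 6.6 -0.1  0.4] rotx 0.07
```

View pics/s8.png

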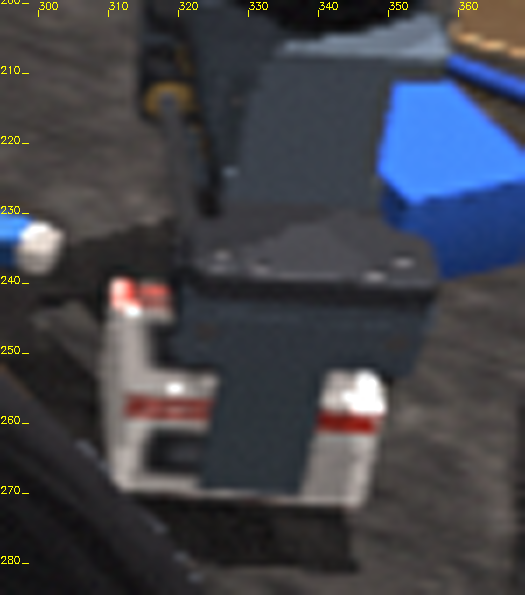

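```bash
python3 -m handwheel '{"gripper":[0,0,0],"offset":[[4,0,0],[8,0,0],[8,0,0]],"rot":[[0,0,0],[0,0,0],[0,0,0]]}' 20
python3 -m handwheel '{"gripper":[0.4,0.4,0.4,0.4,0.4],"offset":[[0,0,0],[0,0,0],[0,0,0],[0,0,0],[0,0,0]],"rot":[[0,0,0],[0,0,0],[0,0,0],[0,0,0],[0,0,0]]}' 20
python3 -m handwheel '{"gripper":[0.4,0.4,0.4],"offset":[[0,0,0],[0,0,0],[0,0,0]],"rot":[[0,0,0],[0,0,0],[0,0,0]]}' 20
python3 - <<'E'
from workcell import *; from h import *
delta(488,-260,-20,25.7)
im=grab_frame('scene')[:,:,::-1]; crop(im,295,200,75,85,"pics/s9.png",7)
E
```

```text
time_s: 6.65
ee_pos: [488.4, -259.8, -20.7]
ee_rot: [-148.4, 89.9, 147.3]
force: [0.5, -0.2, -0.1]
gripper_width: 91.4
time_s: 7.07
ee_pos: [489.0, -260.1, -19.8]
ee_rot: [52.3, 90.0, -11.9]
force: [-0.4, -1.0, 1.1]
gripper_width: 62.2
time_s: 7.32
ee_pos: [489.0, -260.1, -19.8]
ee_rot: [51.7, 90.0, -12.5]
force: [0.6, 0.4, 1.3]
gripper_width: 62.1
t 7.3167 pos [ 489.  -260.1  -19.8] jaw yaw 25.78 down [ 0. -0. -1.] F [0.6 0.4 1.3] w 62.067682174485284 q [-29.  28. 107.   0.  45. -55.]
offset [ 0.2 -0.9 -0.6] rotx 0.08
```

View pics/s9.png

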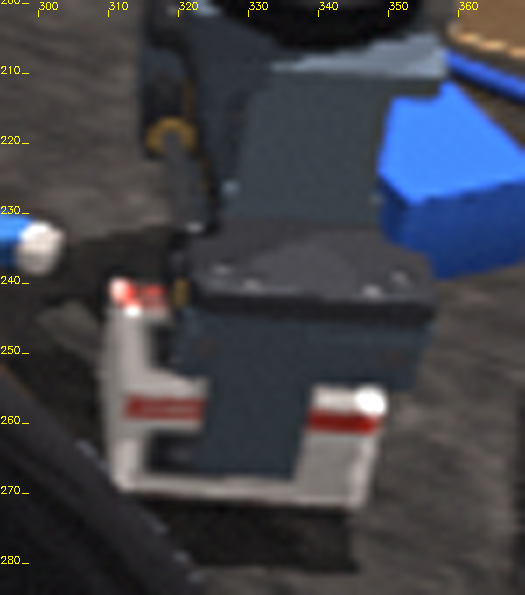

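Gripped: the width is 62.1 mm, matching the carton's 62. Lifting now.

```bash
python3 -m handwheel '{"gripper":[0.6,0.6,0.6,0.6,0.6],"offset":[[-5,0,0],[-30,0,0],[-60,0,0],[-90,0,0],[-120,0,0]],"rot":[[0,0,0],[0,0,0],[0,0,0],[0,0,0],[0,0,0]]}' 25
python3 -m handwheel '{"gripper":[0.6,0.6,0.6],"offset":[[0,0,0],[0,0,0],[0,0,0]],"rot":[[0,0,0],[0,0,0],[0,0,0]]}' 25
python3 - <<'E'
from workcell import *; from h import *
delta(488.5,-31,100,8.5)
im=grab_frame('scene')[:,:,::-1]; cv2.imwrite('s10.png',im); cv2.imwrite("pics/s10.png",cv2.resize(im,(800,600)))
E
```

```text
time_s: 7.78
ee_pos: [488.2, -259.7, 101.1]
ee_rot: [-145.9, 89.9, 149.9]
force: [0.5, -0.6, -2.4]
gripper_width: 61.9
time_s: 8.03
ee_pos: [487.9, -259.5, 99.1]
ee_rot: [-147.3, 89.9, 148.4]
force: [-0.3, -0.4, -2.4]
gripper_width: 62.1
t 8.0333 pos [ 487.9 -259.5   99.1] jaw yaw 25.77 down [-0.002  0.001 -1.   ] F [-0.3 -0.4 -2.4] w 62.143501555788966 q [-29.  20.  99.   0.  61. -55.]
offset [  -0.7   99.9 -205.5] rotx 17.27
```

View pics/s10.png

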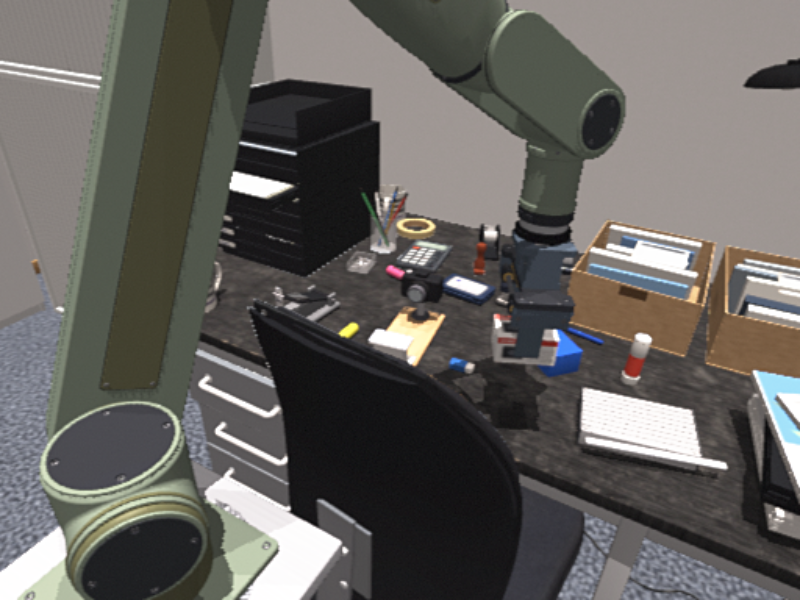

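```bash
python3 -m handwheel '{"gripper":[0.6,0.6,0.6,0.6,0.6],"offset":[[0,10,-20],[0,25,-51],[0,42,-86],[0,58,-120],[0,75,-154]],"rot":[[3,0,0],[7,0,0],[11,0,0],[15,0,0],[17.3,0,0]]}' 25
python3 - <<'E'
from workcell import *; from h import *
delta(488.5,-31,100,8.5)
E
```

```text
time_s: 8.5
ee_pos: [487.6, -87.1, 98.1]
ee_rot: [-111.7, 89.8, 166.5]
force: [0.2, 0.6, -1.2]
gripper_width: 62.3
t 8.5 pos [487.6 -87.1  98.1] jaw yaw 8.25 down [-0.004  0.001 -1.   ] F [ 0.2  0.6 -1.2] w 62.30239218231223 q [-11.  15. 107.   0.  58. -20.]
offset [ -1.9   8.9 -55.4] rotx -0.25
```

```bash
python3 -m handwheel '{"gripper":[0.6,0.6,0.6,0.6,0.6],"offset":[[0,4,-25],[0,7,-45],[0,9,-55],[0,9,-55],[0,9,-55]],"rot":[[0,0,0],[0,0,0],[0,0,0],[0,0,0],[0,0,0]]}' 25
python3 - <<'E'
from workcell import *; from h import *
delta(488.5,-31,50,8.5)
for n in("scene","top"):
    im=grab_frame(n)[:,:,::-1]; cv2.imwrite(f'{n}11.png',im); 
crop(cv2.imread('scene11.png'),215,140,80,95,'pics/s11.png',6.2)
crop(cv2.imread('top11.png'),215,145,90,100,'pics/t11.png',6)
E
```

```text
time_s: 8.92
ee_pos: [489.8, -33.4, 99.1]
ee_rot: [-84.6, 89.9, -166.1]
force: [0.1, -0.4, -2.1]
gripper_width: 62.1
t 8.9167 pos [489.8 -33.4  99.1] jaw yaw 8.54 down [-0.002 -0.    -1.   ] F [ 0.1 -0.4 -2.1] w 62.092738791584736 q [ -5.  15. 107.  -0.  58. -14.]
offset [49.1 -0.8 -2.5] rotx 0.04
```

View pics/s11.png

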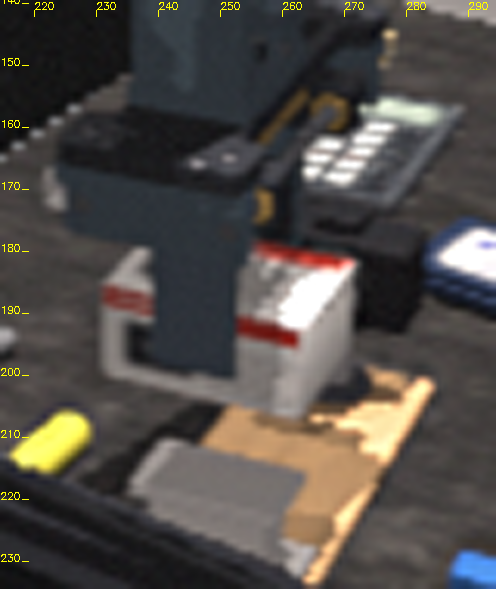

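View pics/t11.png

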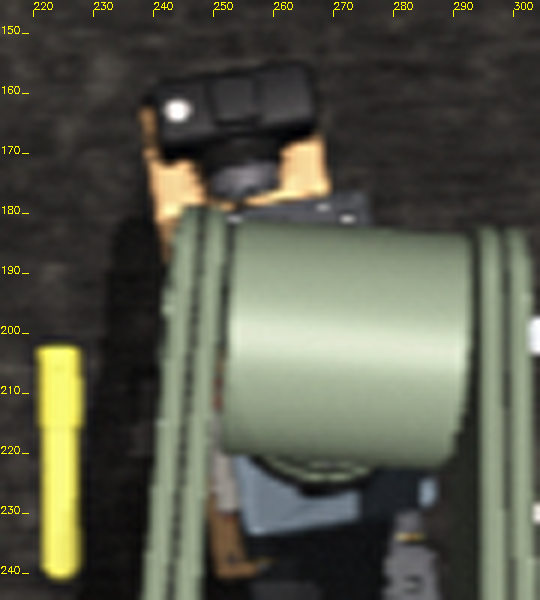

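```bash
cat >> h.py <<'E'
def box(x,y,yaw,z,n='scene'):
    a=np.radians(yaw);c,s=np.cos(a),np.sin(a)
    L=np.array([(i*31,j*44,k) for k in(0,45) for i,j in((1,1),(1,-1),(-1,-1),(-1,1))],float)
    return proj(n,L@np.array([[c,s,0],[-s,c,0],[0,0,1]])+[x,y,z])
E
python3 - <<'E'
from h import *
print(box(489.8,-33.4,8.54,119).round(1))
loc=[(i*31,j*44,k) for k in(0,45) for i,j in((1,1),(1,-1),(-1,-1),(-1,1))]
# observed scene corners: bottom: 1 far right (269.8,198.5),2 near right(261,207),3 near left(229.5,200.3); top:5 far right(270.3,182.5),6 near right(262.3,195.3),7 near left(229.8,186.3?)
S=[(269.8,198.8),(261,207),(229.5,200.3),(270.3,182.3),(262.3,195.5)]
loc=np.array(loc)
def f(v):
    a=np.radians(v[2]);c,s=np.cos(a),np.sin(a)
    W=loc[[1,2,3,5,6]]@np.array([[c,s,0],[-s,c,0],[0,0,1]])+[v[0],v[1],v[3]]
    return (proj('scene',W)-S).ravel()
r=least_squares(f,[489,-33,8.5,119]);print(r.x,r.fun.round(1))
E
```

```text
[[240.5 188.9]
 [270.7 195.4]
 [263.  207. ]
 [231.3 199.7]
 [240.6 174.4]
 [271.6 180.7]
 [263.7 191.7]
 [231.2 184.7]]
[492.59579693 -28.48558367   6.00851327 110.84989079] [-0.1 -1.3 -0.1  1.8  0.7  0.6  0.2  0.6 -0.7 -1.7]
```

```bash
python3 -m handwheel '{"gripper":[0.6,0.6,0.6,0.6,0.6],"offset":[[12,0,0],[26,0,-1],[40,0,-2],[46,0,-2],[46,0,-2]],"rot":[[0,0,0],[0,0,0],[0,0,0],[0,0,0],[0,0,0]]}' 25
python3 - <<'E'
from workcell import *; from h import *
delta(488.5,-31,41,8.5)
for n in("scene","top"):
    im=grab_frame(n)[:,:,::-1]; cv2.imwrite(f'{n}12.png',im); 
crop(cv2.imread('scene12.png'),220,170,60,66,'pics/s12.png',9)
crop(cv2.imread('top12.png'),235,175,50,70,'pics/t12.png',8)
p=state()['ee_pos']
print(box(p[0],p[1],8.5,p[2]+19.8).round(1))
a=np.radians(8.49);c,s=np.cos(a),np.sin(a)
L=np.array([(20,35,60),(20,-35,60),(-20,-35,60),(-20,35,60)])
print('plinth',proj('scene',L@np.array([[c,s,0],[-s,c,0],[0,0,1]])+[488,-31,0]).round(1))
E
```

```text
time_s: 9.43
ee_pos: [488.7, -32.0, 52.6]
ee_rot: [-101.3, 89.8, 177.1]
force: [-0.4, -0.7, -2.6]
gripper_width: 61.8
t 9.4333 pos [488.7 -32.   52.6] jaw yaw 8.39 down [-0.003  0.    -1.   ] F [-0.4 -0.7 -2.6] w 61.791146851564136 q [ -5.  18. 111.  -0.  52. -13.]
offset [11.6 -0.1 -1.1] rotx -0.11
[[240.  202.4]
 [269.5 209.2]
 [261.9 221.2]
 [231.  213.7]
 [240.1 188.6]
 [270.3 195.2]
 [262.5 206.7]
 [230.9 199.5]]
plinth [[240.7 209.5]
 [264.2 215.1]
 [259.2 222.8]
 [235.  217. ]]
```

View pics/s12.png

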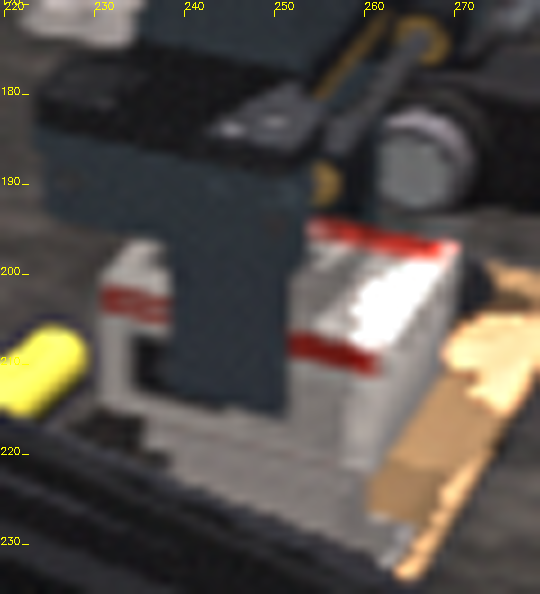

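View pics/t12.png

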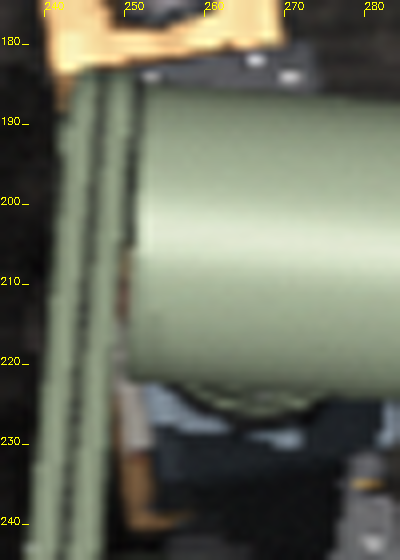

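Run:
```python
from h import *
im=cv2.imread('scene12.png'); crop(im,226,190,48,38,'pics/s12b.png',16)
```

```text
(no output)
```

View pics/s12b.png

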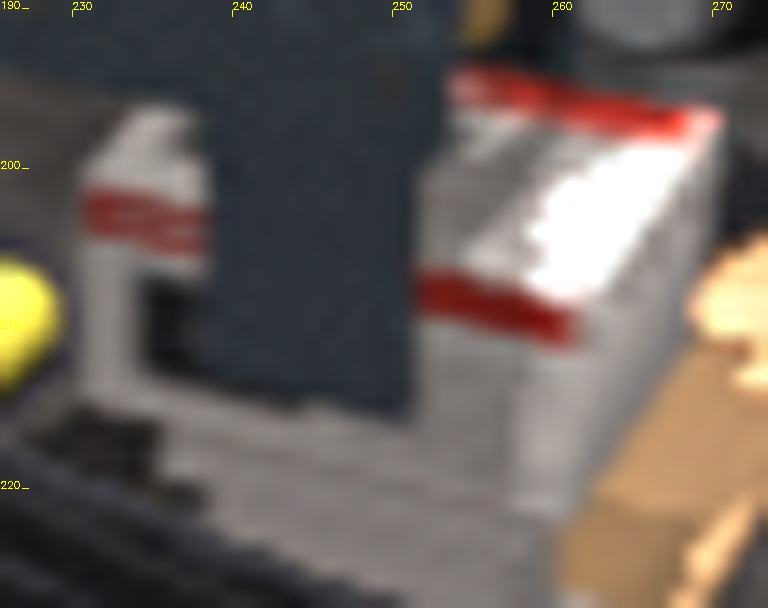

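The carton's edges sit about 0.7 px left of and 1 px below prediction, and the plinth's own bias is the same in rows, so the carton is within about 1 mm of plinth centre. I lower gently.

```bash
python3 -m handwheel '{"gripper":[0.6,0.6,0.6,0.6,0.6],"offset":[[4,0,0],[8,0,0],[10,0,0],[10,0,0],[10,0,0]],"rot":[[0,0,0],[0,0,0],[0,0,0],[0,0,0],[0,0,0]]}' 25; python3 -m handwheel '{"gripper":[0.6,0.6],"offset":[[1,0,0],[1,0,0]],"rot":[[0,0,0],[0,0,0]]}' 25; python3 -m handwheel '{"gripper":[0.6,0.6],"offset":[[1,0,0],[1,0,0]],"rot":[[0,0,0],[0,0,0]]}' 25
```

```text
time_s: 9.95
ee_pos: [489.9, -31.1, 44.0]
ee_rot: [-149.5, 90.0, 129.0]
force: [-0.4, 0.5, -2.5]
gripper_width: 61.8
time_s: 10.12
ee_pos: [490.0, -31.0, 43.0]
ee_rot: [113.1, 90.0, 31.5]
force: [-0.1, -0.4, -1.5]
gripper_width: 61.6
time_s: 10.28
ee_pos: [489.9, -31.1, 42.0]
ee_rot: [-143.5, 90.0, 135.0]
force: [1.2, -0.2, -2.3]
gripper_width: 62.0
```

```bash
python3 -m handwheel '{"gripper":[0.6,0.6,0.6],"offset":[[0.5,-0.8,0],[1,-0.8,0],[1,-0.8,0]],"rot":[[0,0,0],[0,0,0],[0,0,0]]}' 25; python3 -m handwheel '{"gripper":[0.6,0.6],"offset":[[1,0,0],[1,0,0]],"rot":[[0,0,0],[0,0,0]]}' 25; python3 -m handwheel '{"gripper":[0.6,0.6],"offset":[[0.6,0,0],[0.6,0,0]],"rot":[[0,0,0],[0,0,0]]}' 25
```

```text
time_s: 10.53
ee_pos: [489.0, -31.2, 40.9]
ee_rot: [-126.4, 90.0, 152.1]
force: [-0.4, 0.4, -1.7]
gripper_width: 61.6
time_s: 10.7
ee_pos: [489.3, -31.2, 40.2]
ee_rot: [96.2, 90.0, 14.7]
force: [-0.3, 0.0, -0.1]
gripper_width: 62.1
time_s: 10.87
ee_pos: [489.3, -31.2, 40.1]
ee_rot: [88.2, 90.0, 6.7]
force: [-0.8, -0.0, 5.3]
gripper_width: 62.0
```

```bash
python3 -m handwheel '{"gripper":[0.6,0.6],"offset":[[-0.5,0,0],[-0.5,0,0]],"rot":[[0,0,0],[0,0,0]]}' 25
python3 - <<'E'
from workcell import *; from h import *
im=grab_frame('scene')[:,:,::-1]; cv2.imwrite('scene13.png',im); crop(im,220,180,60,56,'pics/s13.png',11)
print(box(488,-31,8.5,60).round(1))
E
```

```text
time_s: 11.03
ee_pos: [489.3, -31.2, 40.1]
ee_rot: [92.1, 90.0, 10.6]
force: [-1.3, 0.7, 2.1]
gripper_width: 62.2
[[239.3 206.9]
 [268.6 213.7]
 [261.  225.9]
 [230.4 218.3]
 [239.4 193.3]
 [269.4 199.9]
 [261.6 211.6]
 [230.2 204.3]]
```

View pics/s13.png

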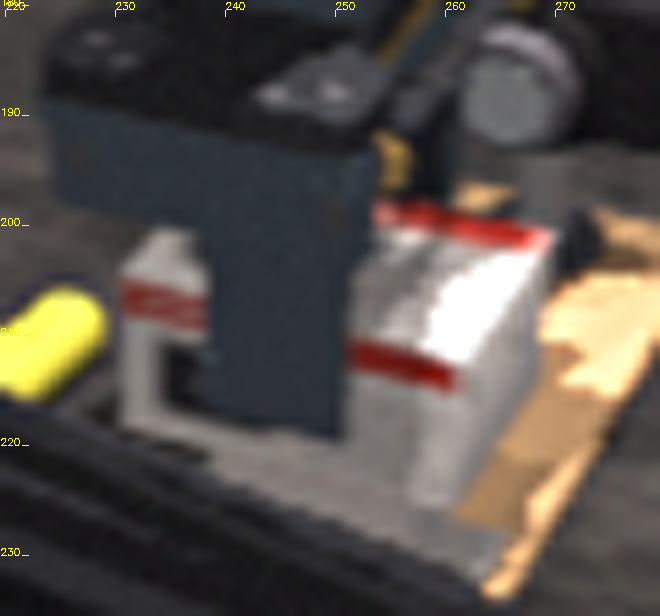

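The carton corners at (230.3,204.8), (260.8,212.5) and (269.3,201) match the prediction for a centred carton (plus the known row bias). I let go.

```bash
python3 -m handwheel '{"gripper":[0.25,0.2,0.1,0,0],"offset":[[0,0,0],[0,0,0],[0,0,0],[0,0,0],[0,0,0]],"rot":[[0,0,0],[0,0,0],[0,0,0],[0,0,0],[0,0,0]]}' 25; python3 -m handwheel '{"gripper":[0,0,0,0,0],"offset":[[0,0,0],[-10,0,0],[-30,0,0],[-65,0,0],[-100,0,0]],"rot":[[0,0,0],[0,0,0],[0,0,0],[0,0,0],[0,0,0]]}' 25; python3 -m handwheel '{"gripper":[0,0,0,0,0],"offset":[[-30,0,0],[-60,0,0],[-80,0,0],[-80,0,-20],[-80,0,-55]],"rot":[[0,0,0],[0,0,0],[0,0,0],[0,0,0],[0,0,0]]}' 25
python3 - <<'E'
from workcell import *; from h import *
delta(518,201,120,0)
im=grab_frame('scene')[:,:,::-1]; cv2.imwrite('scene14.png',im); crop(im,220,180,60,56,'pics/s14.png',11)
E
```

```text
time_s: 11.5
ee_pos: [489.2, -31.2, 39.8]
ee_rot: [-152.7, 90.0, 125.8]
force: [-0.6, 0.1, -0.5]
gripper_width: 89.5
time_s: 11.92
ee_pos: [488.0, -31.1, 140.2]
ee_rot: [-105.4, 89.8, 173.0]
force: [0.6, -1.0, 0.5]
gripper_width: 91.1
time_s: 12.33
ee_pos: [482.5, 21.7, 221.6]
ee_rot: [67.1, 89.7, -14.6]
force: [-0.2, 0.5, -0.6]
gripper_width: 91.1
t 12.3333 pos [482.5  21.7 221.6] jaw yaw 8.24 down [ 0.004 -0.001 -1.   ] F [-0.2  0.5 -0.6] w 91.13039953846544 q [ 1.  8. 97. -0. 75. -7.]
offset [ 101.5   60.4 -172.5] rotx 8.24
```

View pics/s14.png

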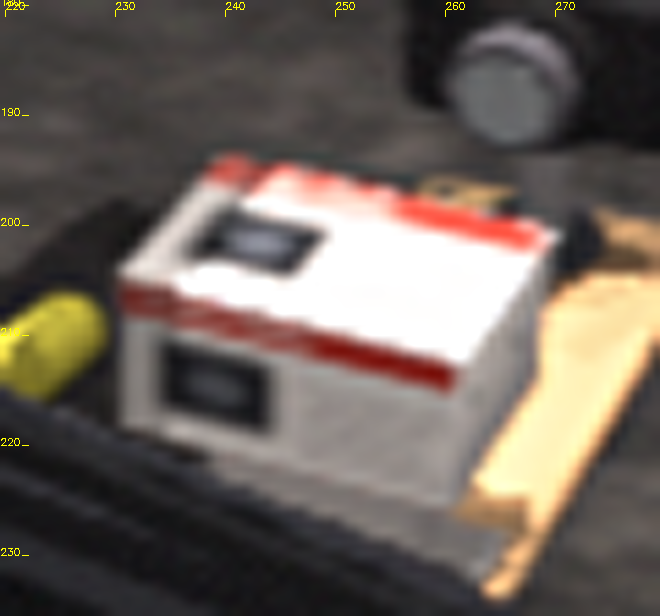

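The carton stands level on the plinth, overhang looking even all round. Next: shut the fingers and go over the release.

```bash
python3 -m handwheel '{"gripper":[1,1,1,1,1],"offset":[[5,15,-34],[20,30,-68],[35,45,-102],[50,60,-136],[60,75,-170]],"rot":[[2,0,0],[5,0,0],[8,0,0],[11,0,0],[11.2,0,0]]}' 15; python3 -m handwheel '{"gripper":[1,1,1,1,1],"offset":[[0,0,0],[15,0,0],[30,0,0],[40,0,0],[40,0,0]],"rot":[[0,0,0],[0,0,0],[0,0,0],[0,0,0],[0,0,0]]}' 15;  python3 -m handwheel '{"gripper":[1,1],"offset":[[0,0,0],[0,0,0]],"rot":[[0,0,0],[0,0,0]]}' 15
python3 - <<'E'
from workcell import *; from h import *
delta(532,201,60,-3)
for n in("scene","top"):
    im=grab_frame(n)[:,:,::-1]; cv2.imwrite(f'{n}15.png',im)
crop(cv2.imread('scene15.png'),150,120,90,90,'pics/s15.png',6.6)
crop(cv2.imread('top15.png'),160,150,130,95,'pics/t15.png',6)
E
```

```text
time_s: 12.8
ee_pos: [529.6, 203.8, 158.4]
ee_rot: [-67.0, 89.9, -159.8]
force: [0.4, -1.0, -0.6]
gripper_width: 60.7
time_s: 13.22
ee_pos: [528.4, 201.5, 117.6]
ee_rot: [-67.3, 89.7, -160.0]
force: [-0.2, -1.0, 0.4]
gripper_width: 27.6
time_s: 13.38
ee_pos: [530.8, 202.2, 120.8]
ee_rot: [113.8, 89.9, 21.1]
force: [0.8, 0.6, -0.6]
gripper_width: 14.1
t 13.3833 pos [530.8 202.2 120.8] jaw yaw -2.75 down [ 0.001  0.001 -1.   ] F [ 0.8  0.6 -0.6] w 14.069347326988222 q [20. 20. 96.  0. 64. 22.]
offset [60.8  1.2  1.2] rotx 0.25
```

View pics/s15.png

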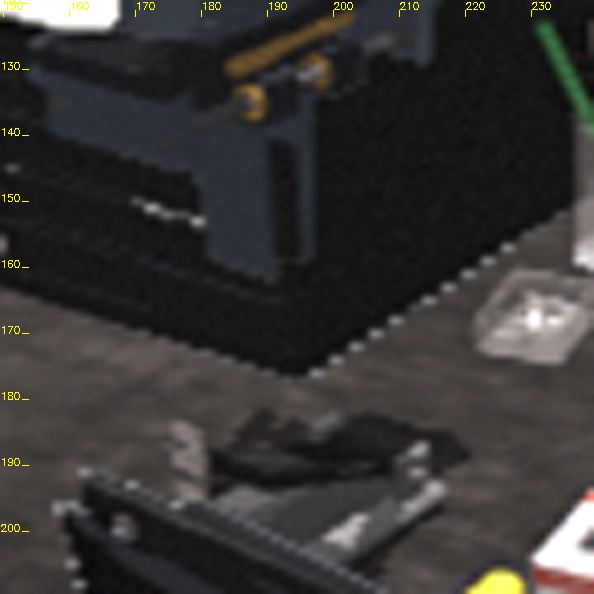

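View pics/t15.png

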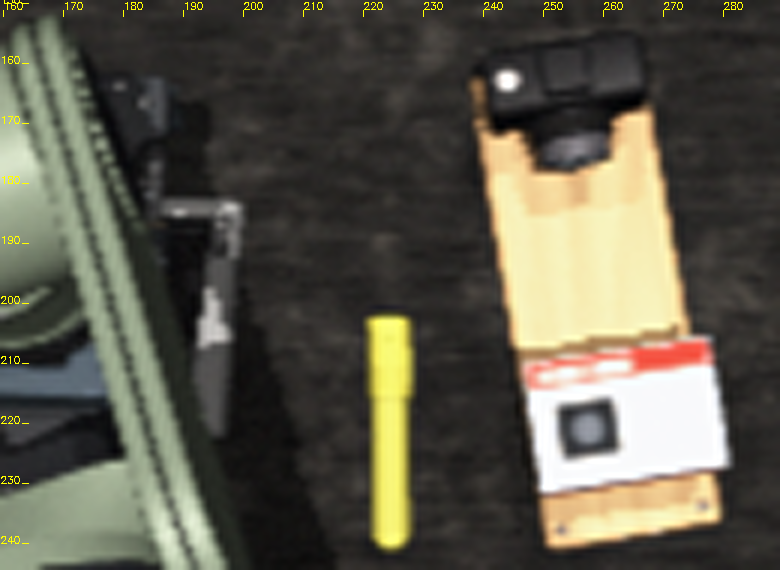

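Run:
```python
from h import *
loc=[(i*31,j*44,105) for i,j in((1,1),(1,-1),(-1,-1),(-1,1))]
print(fit(loc,[],[(246.2,211.2),(277,206.2),(280,227.2),(249.8,231.6)],[],[0,1,2,3],[488,-31,.15]))
print(fit(loc,[(238.3,194.3),(269.4,201),(261.2,212.5),(230,205)],[(246.2,211.2),(277,206.2),(280,227.2),(249.8,231.6)],[0,1,2,3],[0,1,2,3],[488,-31,.15,0]))
# gripper: bottom rect of fingers
t=np.array([530.8,202.2,120.8]);a=np.radians(-2.75);d=np.array([np.cos(a),np.sin(a),0]);p=np.array([-d[1],d[0],0])
for dz in(25,30,35):
    print(dz,proj('scene',[t+d*k+p*h+[0,0,dz] for k,h in((-20,16),(-20,-16),(-7,-16),(7,-16),(20,-16))]).round(1).tolist())
```

```text
(array([486.28, -31.05,   7.8 ]), array([ 0.1, -0.6, -0.2, -0.2,  0.3,  0.2, -0.2,  0.6]))
(array([486.32, -30.93,   8.26,  -2.05]), array([ 0.8, -0.2, -0.3, -0.1, -0. ,  0.1, -0.1,  0.2,  0. , -0.4, -0.4,
       -0.3,  0.3,  0.1, -0.1,  0.7]))
25 [[181.1, 163.0], [189.3, 165.8], [192.3, 164.1], [195.4, 162.5], [198.2, 160.9]]
30 [[180.9, 161.4], [189.2, 164.2], [192.2, 162.6], [195.3, 160.9], [198.1, 159.4]]
35 [[180.8, 159.9], [189.1, 162.7], [192.0, 161.1], [195.2, 159.4], [198.0, 157.9]]
```

The top view shows the carton at (486.3,-31.0), yaw about 8°, against the plinth at (488,-31), 8.5°: within 2 mm. Now I descend towards the pad.

```bash
python3 -m handwheel '{"gripper":[1,1,1,1,1],"offset":[[15,1,1],[35,1,1],[55,1,1],[70,1,1],[75,1,1]],"rot":[[0,0,0],[0,0,0],[0,0,0],[0,0,0],[0,0,0]]}' 15;  python3 -m handwheel '{"gripper":[1,1],"offset":[[0,0,0],[0,0,0]],"rot":[[0,0,0],[0,0,0]]}' 15
python3 - <<'E'
from workcell import *; from h import *
delta(532,201,25,-3)
for n in("scene","top"):
    im=grab_frame(n)[:,:,::-1]; cv2.imwrite(f'{n}16.png',im)
crop(cv2.imread('scene16.png'),160,140,65,65,'pics/s16.png',9)
E
```

```text
time_s: 13.9
ee_pos: [530.0, 200.8, 43.4]
ee_rot: [-69.3, 89.8, -162.0]
force: [-0.5, -0.2, 0.2]
gripper_width: 0.4
time_s: 14.07
ee_pos: [531.9, 201.5, 45.8]
ee_rot: [115.6, 89.9, 22.8]
force: [-0.4, -0.8, -0.2]
gripper_width: 0.9
t 14.0667 pos [531.9 201.5  45.8] jaw yaw -2.73 down [ 0.001  0.001 -1.   ] F [-0.4 -0.8 -0.2] w 0.8583902878160434 q [ 20.  24. 101.   0.  54.  22.]
offset [20.8  0.1  0.5] rotx 0.27
```

View pics/s16.png

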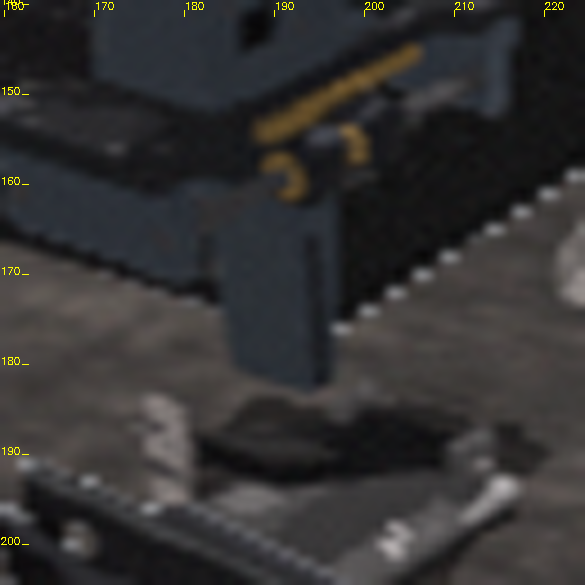

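```bash
python3 -m handwheel '{"gripper":[1,1,1,1],"offset":[[5,0,0],[10,0,0],[12,0,0],[12,0,0]],"rot":[[0,0,0],[0,0,0],[0,0,0],[0,0,0]]}' 15; for i in 1; do python3 -m handwheel '{"gripper":[1,1],"offset":[[2,0,0],[2,0,0]],"rot":[[0,0,0],[0,0,0]]}' 15; done;  python3 -m handwheel '{"gripper":[1,1],"offset":[[2,0,0],[2,0,0]],"rot":[[0,0,0],[0,0,0]]}' 15;  python3 -m handwheel '{"gripper":[1,1],"offset":[[2,0,0],[2,0,0]],"rot":[[0,0,0],[0,0,0]]}' 15
```

```text
time_s: 14.5
ee_pos: [530.6, 201.1, 32.3]
ee_rot: [-71.1, 89.9, -163.8]
force: [0.2, -1.0, -0.0]
gripper_width: 0.4
time_s: 14.67
ee_pos: [531.0, 201.3, 30.7]
ee_rot: [-79.6, 90.0, -172.3]
force: [0.3, 0.8, 0.8]
gripper_width: 0.3
time_s: 14.83
ee_pos: [531.0, 201.3, 28.7]
ee_rot: [-76.6, 90.0, -169.4]
force: [0.4, 0.0, 0.4]
gripper_width: 0.3
time_s: 15.0
ee_pos: [530.9, 201.3, 26.7]
ee_rot: [-74.8, 90.0, -167.5]
force: [0.8, 0.1, -0.7]
gripper_width: 0.6
```

```bash
python3 -m handwheel '{"gripper":[1,1],"offset":[[1,0,0],[1,0,0]],"rot":[[0,0,0],[0,0,0]]}' 15;  python3 -m handwheel '{"gripper":[1,1],"offset":[[1,0,0],[1,0,0]],"rot":[[0,0,0],[0,0,0]]}' 15;  python3 -m handwheel '{"gripper":[1,1],"offset":[[1,0,0],[1,0,0]],"rot":[[0,0,0],[0,0,0]]}' 15
python3 - <<'E'
from workcell import *; from h import *
im=grab_frame('scene')[:,:,::-1]; cv2.imwrite('scene17.png',im); crop(im,165,160,60,50,'pics/s17.png',11)
E
```

```text
time_s: 15.17
ee_pos: [531.0, 201.3, 25.8]
ee_rot: [-89.1, 90.0, 178.2]
force: [0.1, -1.3, 0.7]
gripper_width: 0.3
time_s: 15.33
ee_pos: [531.0, 201.3, 24.8]
ee_rot: [-96.8, 90.0, 170.4]
force: [-0.8, 0.9, -0.0]
gripper_width: 0.3
time_s: 15.5
ee_pos: [531.0, 201.3, 23.8]
ee_rot: [-82.1, 90.0, -174.8]
force: [0.3, 0.0, 0.4]
gripper_width: 0.6
```

View pics/s17.png

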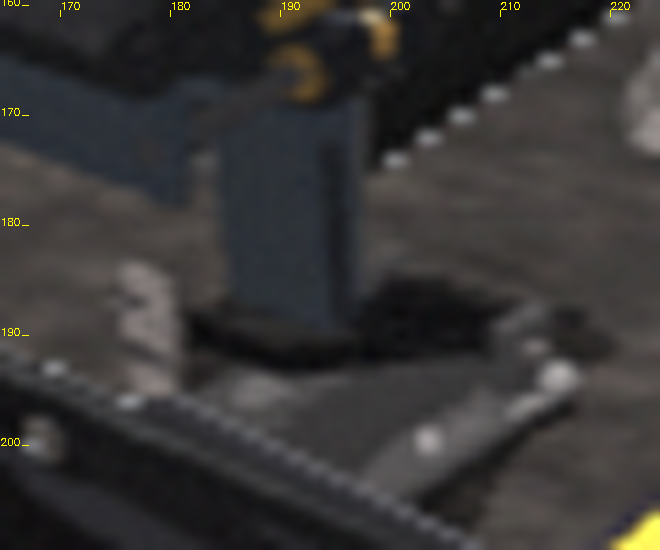

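```bash
python3 -m handwheel '{"gripper":[1,1],"offset":[[1,0,0],[1,0,0]],"rot":[[0,0,0],[0,0,0]]}' 15;  python3 -m handwheel '{"gripper":[1,1],"offset":[[1,0,0],[1,0,0]],"rot":[[0,0,0],[0,0,0]]}' 15;  python3 -m handwheel '{"gripper":[1,1],"offset":[[1,0,0],[1,0,0]],"rot":[[0,0,0],[0,0,0]]}' 15
```

```text
time_s: 15.72
ee_pos: [531.0, 201.3, 22.8]
ee_rot: [-80.9, 90.0, -173.6]
force: [-0.0, -0.2, -0.1]
gripper_width: 0.6
time_s: 15.88
ee_pos: [531.0, 201.3, 21.8]
ee_rot: [-95.0, 90.0, 172.3]
force: [-0.0, 0.1, -0.6]
gripper_width: 0.4
time_s: 16.05
ee_pos: [531.2, 201.4, 21.1]
ee_rot: [145.3, 90.0, 52.5]
force: [-0.2, -0.5, 2.7]
gripper_width: 0.8
```

Contact at reported z of about 21.3 (force 2.7 N, the expected 2.8 N start). Now I press in small steps.

```bash
python3 -m handwheel '{"gripper":[1,1],"offset":[[1,0,0],[2,0,0]],"rot":[[0,0,0],[0,0,0]]}' 15;  python3 -m handwheel '{"gripper":[1,1],"offset":[[1,0,0],[2,0,0]],"rot":[[0,0,0],[0,0,0]]}' 15;  python3 -m handwheel '{"gripper":[1,1],"offset":[[1,0,0],[2,0,0]],"rot":[[0,0,0],[0,0,0]]}' 15;python3 -m handwheel '{"gripper":[1,1],"offset":[[1,0,0],[2,0,0]],"rot":[[0,0,0],[0,0,0]]}' 15;python3 -m handwheel '{"gripper":[1,1,1],"offset":[[1,0,0],[2,0,0],[2,0,0]],"rot":[[0,0,0],[0,0,0],[0,0,0]]}' 15
python3 - <<'E'
from workcell import *; from h import *
im=grab_frame('scene')[:,:,::-1]; cv2.imwrite('scene18.png',im); crop(im,165,165,50,40,'pics/s18.png',14)
print(state()['ee_pos'],state()['force'])
E
```

```text
time_s: 16.22
ee_pos: [531.2, 201.5, 19.3]
ee_rot: [147.3, 90.0, 54.6]
force: [-1.1, -0.4, 3.4]
gripper_width: 0.5
time_s: 16.38
ee_pos: [531.0, 201.4, 17.1]
ee_rot: [-171.9, 90.0, 95.4]
force: [-1.8, 0.6, 4.4]
gripper_width: 0.6
time_s: 16.55
ee_pos: [530.9, 201.4, 15.0]
ee_rot: [-118.3, 90.0, 148.9]
force: [-1.6, 1.4, 5.6]
gripper_width: 0.4
time_s: 16.72
ee_pos: [530.8, 201.4, 12.9]
ee_rot: [-96.2, 90.0, 171.1]
force: [-2.6, 0.1, 5.9]
gripper_width: 0.3
time_s: 16.97
ee_pos: [530.5, 201.4, 10.7]
ee_rot: [-88.5, 89.9, 178.8]
force: [-2.5, 0.3, 5.9]
gripper_width: 0.2
[530.53387494 201.36819748  10.81999899] [-2.76195619  0.60799992  6.24829765]
```

View pics/s18.png

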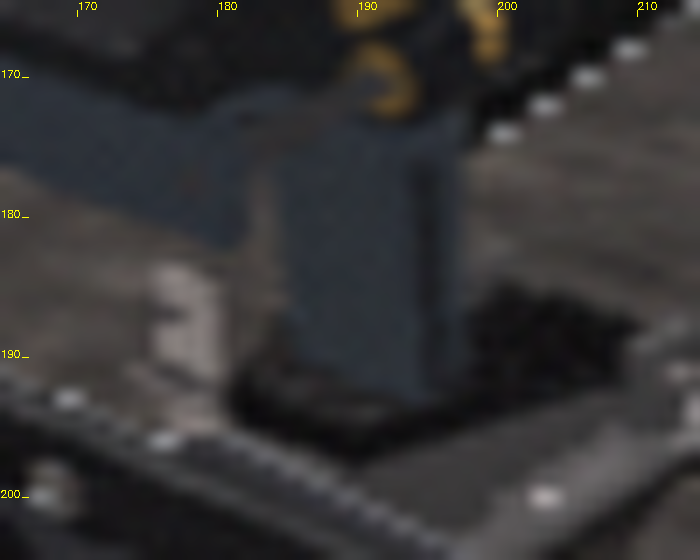

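Run:
```python
from h import *
ims=[]
for f in('scene0_raw','scene16','scene17','scene18'):
    im=cv2.imread(f+'.png')[179:200,168:186].astype(float); im=np.clip((im-20)*1.4,0,255).astype(np.uint8); ims.append(cv2.copyMakeBorder(cv2.resize(im,None,fx=11,fy=22,interpolation=cv2.INTER_NEAREST),0,0,0,2,0,value=(0,255,0)))
o=np.hstack(ims)
for v in range(179,200,2): cv2.putText(o,str(v),(0,(v-179)*22+15),0,.4,(0,255,255),1)
cv2.imwrite('pics/z18.png',o); print(o.shape)
```

```text
(462, 800, 3)
```

View pics/z18.png

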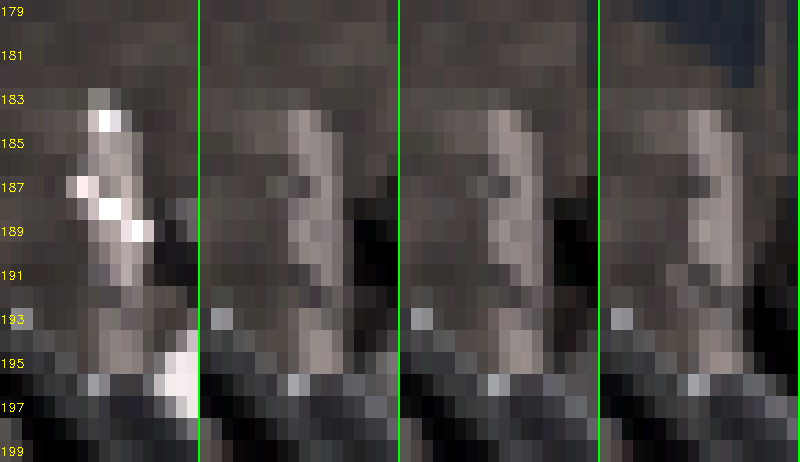

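Run:
```python
from h import *
P=np.array([508.,249,0])
for z in(70,65,55,50,40,35,25): print(z,proj('scene',P+[0,0,z]).round(2))
for f in('scene0_raw','scene17','scene18'):
    g=cv2.cvtColor(cv2.imread(f+'.png'),cv2.COLOR_BGR2GRAY); print(f);print(g[184:197,172:184])
```

```text
70 [[174.66 183.27]]
65 [[174.8  184.68]]
55 [[175.08 187.48]]
50 [[175.22 188.87]]
40 [[175.5  191.63]]
35 [[175.64 193.  ]]
25 [[175.92 195.72]]
scene0_raw
[[ 77  80  80  92 159 210 181 107  63  55  57  61]
 [ 74  78  75  79 123 142 129 125  99  62  60  64]
 [ 63  62  69  90 117 131 138 134  96  58  59  64]
 [ 61  67 126 193 173 114 126 149 114  56  56  58]
 [ 66  66  72 103 158 211 207 170 124  69  50  65]
 [ 65  62  59  64 109 133 140 185 219 163  58  40]
 [ 59  60  61  60  87 107 129 143 130  84  35  38]
 [ 55  56  58  62  82  88 118 146 116  62  42  36]
 [ 57  59  59  67  73  72  72  98 104  83  76  78]
 [ 58  60  63  69  83 103 101  88  88  82  66  63]
 [ 79  70  73  69  82 107 115 112 104  77  62  76]
 [ 54  78  79  66  80 104 116 118 112  88 102 169]
 [ 59  61  54  83 133 115  66  62  63  93 155 191]]
scene17
[[ 82  86  84  89 113 125 106  80  61  61  62  67]
 [ 78  84  85  85 110 123 122 113  87  64  65  68]
 [ 68  69  69  66  88 112 120 116  88  62  63  70]
 [ 66  67  76  86  76  71 102 123 101  61  60  62]
 [ 72  69  67  71  99 113 116 122  96  51  35  37]
 [ 68  68  63  
[... 365 characters left out ...]
22  71  65  66  90  90  79]]
scene18
[[ 84  85  83  90 113 126 108  78  60  62  63  67]
 [ 79  84  86  87 109 125 122 114  87  66  65  67]
 [ 67  69  69  66  89 112 120 115  88  62  65  69]
 [ 69  65  64  59  65  73 103 122  97  63  58  61]
 [ 72  71  66  67 102 117 121 124  96  63  62  59]
 [ 68  69  66  66 111 130 123 125  97  65  65  55]
 [ 63  64  68  67  94 115 122 126 100  68  53  41]
 [ 56  65  87  85  67  67  90 116 102  62  35  38]
 [ 61  62  69  85  90  77  67  78  73  42  21  34]
 [ 62  62  68  74  82  93 100  98  70  30  15  19]
 [ 82  72  76  74  85 108 110 104  84  43  15  13]
 [ 59  82  85  69  81 109 121 123 106  72  38  23]
 [ 61  64  58  86 137 122  71  65  69  91  92  72]]
```

The pointer tip has moved from row 187.15 to 191.2, and the middle rib is at about 191.4 (the top rib is at 187.0). So the paddle is at roughly 0.165–0.18 rad, half travel. I'll hold and check once more.

```bash
python3 -m handwheel '{"gripper":[1,1,1,1],"offset":[[0.2,0,0],[0.2,0,0],[0.2,0,0],[0.2,0,0]],"rot":[[0,0,0],[0,0,0],[0,0,0],[0,0,0]]}' 15
python3 - <<'E'
from workcell import *; from h import *
acc=[]
for i in range(4):
    im=grab_frame('scene')[:,:,::-1]; acc.append(cv2.cvtColor(im.copy(),cv2.COLOR_BGR2GRAY)); s=state(); print(s['ee_pos'].round(2),s['force'].round(1))
g=np.mean(acc,0)[186:196,173:182]; print(g.round(0))
t=grab_frame('top')[:,:,::-1]; cv2.imwrite('pics/top19.png',cv2.resize(t,(800,600))); cv2.imwrite('top19.png',t); cv2.imwrite('scene19.png',im); crop(im,165,165,120,75,'pics/s19.png',6.6)
E
```

```text
time_s: 17.35
ee_pos: [530.5, 201.4, 10.7]
ee_rot: [-89.0, 89.9, 178.3]
force: [-2.3, 0.2, 6.5]
gripper_width: 0.6
[530.51 201.4   10.71] [-2.3  1.   5.8]
[530.53 201.36  10.73] [-3.3  0.8  4.3]
[530.51 201.38  10.72] [-2.9  0.4  5.4]
[530.53 201.36  10.73] [-2.6  0.7  3.8]
[[ 69.  68.  65.  87. 111. 120. 116.  89.  62.]
 [ 66.  64.  58.  64.  74. 102. 124.  98.  62.]
 [ 70.  68.  67. 100. 117. 120. 124.  97.  62.]
 [ 68.  64.  68. 111. 128. 123. 124.  98.  63.]
 [ 64.  68.  68.  94. 116. 122. 125. 102.  68.]
 [ 65.  88.  85.  68.  67.  90. 117. 103.  62.]
 [ 62.  70.  86.  90.  77.  65.  79.  73.  43.]
 [ 62.  68.  74.  84.  92. 100.  98.  70.  32.]
 [ 74.  75.  74.  84. 108. 112. 104.  83.  42.]
 [ 81.  84.  69.  83. 108. 121. 122. 108.  72.]]
```

View pics/top19.png

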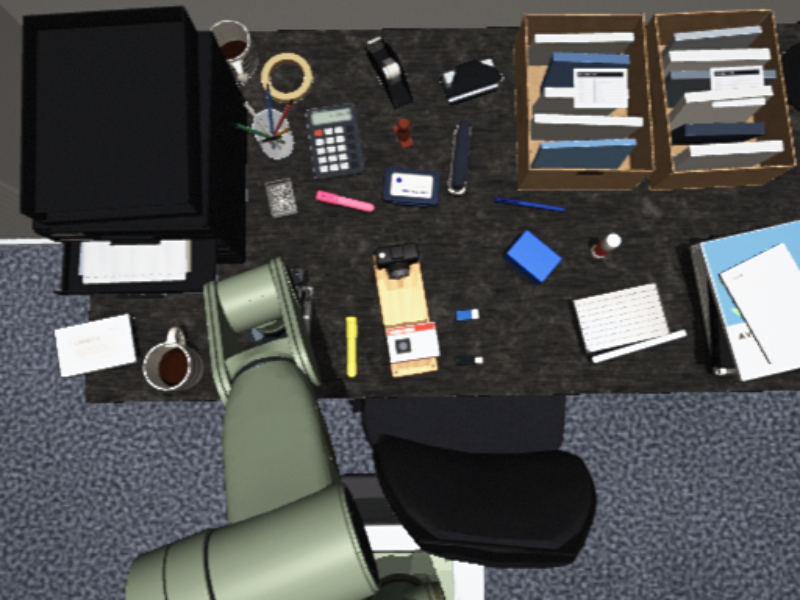

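View pics/s19.png

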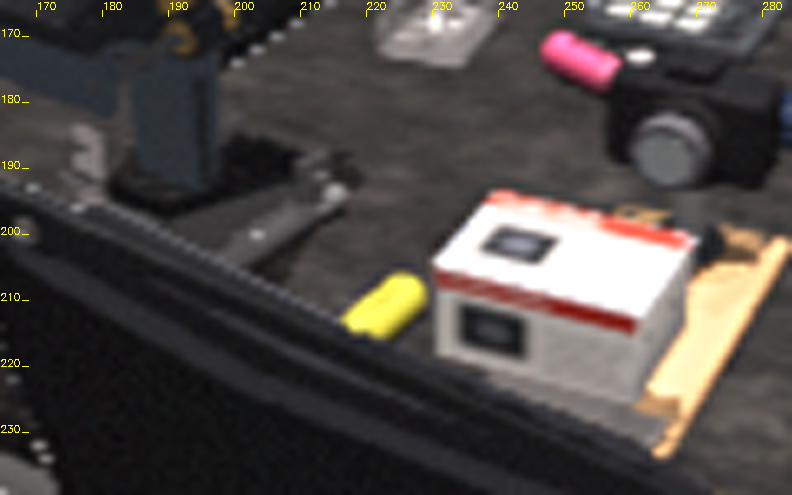

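Force now averages about 5 N, the pointer is level with the middle rib, the carton is unmoved and so are the bystanders. Handing in.

```bash
python3 -c "
from workcell import *
print(job_done()); s=state(); print(s['ee_pos'],s['force'])"
```

```text
the job is handed in; nothing more can be done
None
the job is handed in; nothing more can be done
```

The carton with the red band stands upright on the plinth and has been let go. The shut fingertips were holding the release paddle at about half travel when I handed the job in, at about 18 s.

- **Carton:** seen from above, it is at about (486, -31) mm with a yaw of about 8°. The plinth is at about (488, -31) mm and 8.5°, so the carton is roughly 2 mm off centre along the stage and nearly square.
- **Paddle:** the pointer moved from image row 187.15 to 191.2; the middle rib is at about row 191.4. That puts the paddle at about 0.165 to 0.175 rad. The push averaged about 5 N (single readings 3.8 to 6.5 N, against 4.8 N expected), with about 2.7 N of sideways friction. It was nowhere near the point where the picture is taken.
- **Bystanders:** the last top view shows the highlighter, eraser, USB stick, glue stick and mug where they started. The release itself is hidden by the arm in that view.

**Disagreements:**
- The reported tool height was about 30 to 35 mm lower than the fingertips looked in the images. I worked from the images and from contact, on both the plinth and the pad, instead.
- The fingertips sank about 10.5 mm from first touch. I had expected about 14 mm, so I set the depth by the pointer and the force.

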